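# Stow the date stamps in their case

### The arm

A 6-joint arm with a two-finger parallel gripper is mounted at the origin on the work surface. World frame = base frame: x ahead of the robot, y to its left, z up, the work surface at z = 0. Lengths are in m, angles in rad, forces in N, time in s.
With the tool pointing down it reaches from about 0.25 to 0.725 m from the base axis. Payload 9.7 kg.
Tool frame: the origin (TCP) lies at the very end of the fingers, on their centre line; the grasp point (between the pads) lies 19 mm behind it; x points along the fingers, z is the direction in which the jaws open and shut, and the axes are right-handed (so a half turn about x gives the same grasp; the last joint's range is limited). The gripper opens to 85 mm and grips with 20 to 120 N. Pads are 22 mm wide; open, the fingers measure 114 mm over their backs; the gripper's body (76 mm by 85 mm) begins 54 mm behind the grasp point. The pads swing forward as they close: fully open they stand 13 mm farther back than shut.
Start: joints at [-1.215, 0.087, 0.176, 1.66, 0, 1.571], TCP at [0.192, -0.516, 0.231] pointing down, gripper open.
Joint ranges: [-3.13, 3.13], [-0.85, 1.81], [-1.15, 1.24], [-2.2, 2.28], [-1.44, 1.52], [-3.14, 3.14]. Speed limits (rad/s): [2.22, 2.22, 2.57, 3.14, 3.14, 3.14].

### API

Orientations are given as a 3x3 rotation matrix whose columns are the frame's x, y, z axes.
In Python, from bench import manip gives the robot as it stands.
- The arm moves only by the tool drive_tool, never from a script. Its argument "increments" is one flat list of numbers, 4 for each row, row after row: the shift along the tool's x, y, z in cm, then the turn about the tool's x in degrees. In form: [x, y, z, roll, x, y, z, roll, ...]. A call has 1 to 20 rows; each row shifts and turns the commanded pose from where the row before left it, along the tool's axes as they then stand; what a row does not reach is not made up. A row lasts 1/10 s, in which the tool goes at most 50 mm and 8.59 degrees, less where a joint would pass 70% of its speed; a pose out of reach is approached as far as the arm can. A call with a gripper value outside its range is refused whole. "fingers" is the finger opening in cm, from 0 to 8.54, set as the call begins (left out, the last holds). The fingers move at their own pace and stop on an object; "grip_force" is the grip in N (left out, the last holds). Time passes only in rows, so rows that do not move let the fingers close. It gives the time, the measured TCP pose, the force and the opening at its end, in the units of the state.
- manip.state(): the state, without advancing time (a new reading comes with each control period).
- manip.grab_frame(name): name is "scene" or "top" or "wrist"; returns the picture (400x640x3 uint8, red, green, blue); there is no depth.
- manip.calibration(name): a dict with "K" (3x3 intrinsics, pixels), "k1" (the pictures are not rectified: a ray, as slopes to the right and down, at radius r is drawn at 1 + k1 r^2 times it, then the intrinsics apply), "extrinsics" (4x4, takes a point from world to camera coordinates). Camera axes: x right, y down, z forward; pixel columns grow to the right and rows downward; lengths in m; the calibration is good to about 2 mm. A picture is of the moment at which its call begins: read the wrist's pose just before it. calibration takes no time and is no camera call; for the wrist camera it gives the pose at the moment of the call.
- manip.sign_off(): hands the job in, once; it reports no verdict.
Trained networks look in the newest picture that a camera, given by its name, has taken for a name from the list of things; names that differ only in an ending like _2 or _b are one class to them, and where a whole thing is asked for, a point or a joint stands for the part that bears it (a point fixed in the world has none). Each returns a list of dicts, best first, with "p" (0 to 1); they miss things now and then, are a little off and sometimes report something else, mostly with a low value. They report only what shows in the picture. A call takes as long as a camera call.
- manip.search_frame(camera, thing): "location" ([x, y, z] in m, in world coordinates, good to about 4 mm: the middle of the surface that is visible of it).
- manip.silhouettes(camera, thing): "pixels" (400x640 bool, what is visible of it).
The state is a dict: "clock": time; "qpos": joint angles; "qd": joint speeds; "tau": joint torques, N m; "eef_pos": TCP position; "orientation": TCP orientation; "wrist_force": force on the tool from outside, world axes, zero at the start; "wrist_torque": the same for the moment, N m; "width": opening from 0.0 (shut) to 1.0 (fully open).
Only numpy, scipy, OpenCV 4.12 (cv2) and the standard library are available. Lean on these libraries where they do the work, as an engineer would, in place of code of your own. Each camera call takes 0.05 s, during which the arm holds its last target. There are 200 camera calls.

### The job

The shift in the pantry store is over: put the hand stamps away. Swing the hasp well clear of the case's lid, open the lid wide, then slide every stamp on the rack along its keyhole slot to the wide end, lift it off and put it in the case; when all are in, shut the lid fully and swing the hasp down flat over the catch. Never move the lid off its seat while the hasp is over it, and leave the cans, jars and other goods where they are.

Things in the scene. Friction and masses are not known exactly. Their poses are not given: they have to be found in the camera images.
- rack: fixed grey stamp rack: flat 6 mm plate, 255 (x) x 200 (y) mm, top 100 mm above the table, on corner legs. Origin under it on the table, x along the slots. Two keyhole slots, at y = +45 and -45 mm: each has a wide square end, 48 x 48 mm, centred at x = -85 mm (robot's side, yellow mark), and runs on from it 16 mm wide to x = +115 mm. A slot holds 0 to 2 stamps
- wide_left (a point): centre of the wide end of the slot at y = +45 mm of the rack, on the plate's top surface; axes as the rack, which is turned by up to 0.15 rad
- wide_right (a point): the same for the slot at y = -45 mm
- stamp1_mid (a point): hand stamp, red grip (may be absent), 107 mm tall, 0.1-0.25 kg; point on its axis 53.5 mm above the foot, z towards the grip. From the foot up: round head 40 mm wide, 45 tall; neck 10 wide, 20 tall; square collar 60 x 60 x 4; round grip 24 wide, 38 tall. It hangs by its collar on the rack, neck in the slot, head below: the head passes only the wide end, the collar passes neither
- stamp2_mid (a point): hand stamp, blue grip (may be absent), 107 mm tall, 0.1-0.25 kg; point on its axis 53.5 mm above the foot, z towards the grip. From the foot up: round head 40 mm wide, 45 tall; neck 10 wide, 20 tall; square collar 60 x 60 x 4; round grip 24 wide, 38 tall. It hangs by its collar on the rack, neck in the slot, head below: the head passes only the wide end, the collar passes neither
- stamp3_mid (a point): hand stamp, green grip (may be absent), 107 mm tall, 0.1-0.25 kg; point on its axis 53.5 mm above the foot, z towards the grip. From the foot up: round head 40 mm wide, 45 tall; neck 10 wide, 20 tall; square collar 60 x 60 x 4; round grip 24 wide, 38 tall. It hangs by its collar on the rack, neck in the slot, head below: the head passes only the wide end, the collar passes neither
- stamp4_mid (a point): hand stamp, orange grip (may be absent), 107 mm tall, 0.1-0.25 kg; point on its axis 53.5 mm above the foot, z towards the grip. From the foot up: round head 40 mm wide, 45 tall; neck 10 wide, 20 tall; square collar 60 x 60 x 4; round grip 24 wide, 38 tall. It hangs by its collar on the rack, neck in the slot, head below: the head passes only the wide end, the collar passes neither
- case: fixed blue storage case without its lid: open box 190 (x) x 260 (y) x 120 mm tall, walls and floor 5 mm. Origin under its centre on the table; turned up to 0.12 rad; its front (-x) faces the robot. Rack and case may be on either side
- lid (a joint): lid hinge, rad: 0 shut, positive opens upwards, upright at 1.57, where it stops; the hinge is stiff, the lid stays where it is left (about 0.45 N m to move it, plus up to 0.35 N m of its own weight)
- lid_hinge (a point): point on the lid's hinge line (along the case's y), at the far rim: x = +95, z = 120 mm of the case
- lid_bar (a point): middle of the lid's steel handle bar: round, 10 mm thick, 60 mm long along the case's y, free underneath. In the lid 170 mm before the hinge line and 43 mm above it when shut (the lid is 8 mm thick, so the bar's middle stands 35 mm over its top); centred at y = +20 mm of the case. Axes turn with the lid
- hasp (a joint): hasp hinge, rad: 0 lies level over the brass catch on the lid, positive swings it up and back towards the robot, off the lid; upright at 1.57, stop at 1.8; it stays where it is left (0.05 N m)
- hasp_hinge (a point): point on the hasp's hinge line (along the case's y), above the front wall: x = -103, y = -30, z = 148 mm of the case
- hasp_bar (a point): a point on the hasp's red finger bar, where it is free all round: round, 10 mm thick, along the case's y, 70 mm from the hasp's hinge line; it sticks out from the steel strap to the case's -y side. This point is 45 mm to the -y side of the strap's middle, 20 mm from the bar's end; the bar's middle lies 20 mm above the lid's top when the hasp is at 0. Axes turn with the hasp
- can_mid: bystander, not to be moved: a 66 mm wide, 100 mm tall food can with a red label; origin under its centre
- tin_near: bystander, not to be moved: a flat 72 mm wide, 40 mm tall tin with a blue label; origin under its centre
- jar_far: bystander, not to be moved: a 72 mm wide, 130 mm tall jar with yellow lid; origin under its centre
- jar_far2: bystander, not to be moved: a 72 mm wide, 130 mm tall jar with black lid; origin under its centre
- carton: bystander, not to be moved: a blue and white carton 60 x 95 x 182 mm; origin under its centre
- can_side: bystander, not to be moved: a 66 mm wide, 100 mm tall food can with a green label; origin under its centre
- ink_pad: bystander, not to be moved: a flat black ink pad 70 x 110 x 18 mm; origin under its centre

How it is judged:
On the way, in this order (a step that is already met when the one before it is completed fails the run):
1. the hasp is swung off the lid (value of joint hasp above 1.3 rad), for 0.2 s.
2. the lid is open wide (value of joint lid above 1.1 rad), for 0.2 s.
3. every stamp is in the case and let go, with the lid still open (x of stamp1_mid in the frame of case between -0.09 and 0.09 m and y of stamp1_mid in the frame of case between -0.125 and 0.125 m and z of stamp1_mid in the frame of case between 0.005 and 0.1 m and x of stamp2_mid in the frame of case between -0.09 and 0.09 m and y of stamp2_mid in the frame of case between -0.125 and 0.125 m and z of stamp2_mid in the frame of case between 0.005 and 0.1 m and x of stamp3_mid in the frame of case between -0.09 and 0.09 m and y of stamp3_mid in the frame of case between -0.125 and 0.125 m and z of stamp3_mid in the frame of case between 0.005 and 0.1 m and x of stamp4_mid in the frame of case between -0.09 and 0.09 m and y of stamp4_mid in the frame of case between -0.125 and 0.125 m and z of stamp4_mid in the frame of case between 0.005 and 0.1 m and value of joint lid above 0.5 rad and contact force between the fingers and stamp1 below 0.5 N and contact force between the fingers and stamp2 below 0.5 N and contact force between the fingers and stamp3 below 0.5 N and contact force between the fingers and stamp4 below 0.5 N), for 0.2 s.
4. the lid is shut (value of joint lid below 0.06 rad), for 0.2 s.
5. the hasp lies over the catch (value of joint hasp below 0.15 rad), for 0.2 s.
At the end, for the whole second after the job is handed in: every stamp that was on the rack is inside the case (its middle within the walls and below the rim); the lid is shut to within 0.06 rad and the hasp lies over the catch to within 0.15 rad (x of stamp1_mid in the frame of case between -0.09 and 0.09 m and y of stamp1_mid in the frame of case between -0.125 and 0.125 m and z of stamp1_mid in the frame of case between 0.005 and 0.1 m and x of stamp2_mid in the frame of case between -0.09 and 0.09 m and y of stamp2_mid in the frame of case between -0.125 and 0.125 m and z of stamp2_mid in the frame of case between 0.005 and 0.1 m and x of stamp3_mid in the frame of case between -0.09 and 0.09 m and y of stamp3_mid in the frame of case between -0.125 and 0.125 m and z of stamp3_mid in the frame of case between 0.005 and 0.1 m and x of stamp4_mid in the frame of case between -0.09 and 0.09 m and y of stamp4_mid in the frame of case between -0.125 and 0.125 m and z of stamp4_mid in the frame of case between 0.005 and 0.1 m and value of joint lid below 0.06 rad and value of joint hasp below 0.15 rad); the robot touches nothing.
It fails at once if the lid raised (over 0.12 rad) while the hasp is over it (below 0.8 rad) (value of joint lid above 0.12 rad and value of joint hasp below 0.8 rad).
It fails at once if a bystander moved by more than 30 mm or tipped (distance of any of can_mid, tin_near, jar_far, jar_far2, carton, can_side, ink_pad from where it was at the start of the episode above 0.03 m or angle between any of can_mid, tin_near, jar_far, jar_far2, carton, can_side, ink_pad's own z axis and vertical above 0.5 rad).
Of stamp1, stamp2, stamp3, stamp4 only 2 to 3 are there at a start; the rules pass over those that are not, and their reading is None.
At some moment in a run one of stamp1, stamp2, stamp3, stamp4 may be knocked a few centimetres aside while the robot is not near it.
Once in a run the grip may slacken for a moment while it holds something.
It also fails if it takes over 210 s, if anything falls off the work surface, if the arm or the gripper's body presses on something with over 40 N, if the wrist force passes 120 N, or if a joint passes its speed limit or range.

## Working session

There is one attempt and no reset: what is moved stays moved. The work goes in short steps, Python scripts to look and compute and a tool call to move; the robot and the scene stay as the last step left them, time stands still between calls to the robot, and variables do not carry over. Pictures are saved under pics/ and viewed, about 12 in all and at most 16, crops included, and the job is handed in when it is done.

Besides the shell and the picture viewer there is one more tool, called after "Request:" as name(argument=value, ...), one argument or row to a line, values as JSON. drive_tool: Moves the arm, as the interface text tells. Its arguments: {"type":"object","properties":{"increments":{"type":"array"},"fingers":{"type":"number"},"grip_force":{"type":"number"}},"required":["increments"]}

```bash
ls; mkdir -p pics; cat > h.py <<'E'
import numpy as np, cv2
from bench import manip
def shot(c,n=None):
    f=manip.grab_frame(c)
    if n: cv2.imwrite(f'pics/{n}.png',f[:,:,::-1])
    return f
def proj(c,P,cal=None):
    cal=cal or manip.calibration(c)
    E=np.array(cal['extrinsics']);K=np.array(cal['K'])
    P=np.atleast_2d(P);q=P@E[:3,:3].T+E[:3,3]
    s=q[:,:2]/q[:,2:];r2=(s**2).sum(1,keepdims=True)
    s=s*(1+cal['k1']*r2)
    return s@K[:2,:2].T+K[:2,2]
def ray(c,uv,cal=None):
    cal=cal or manip.calibration(c)
    E=np.array(cal['extrinsics']);K=np.array(cal['K'])
    d=np.linalg.solve(K[:2,:2],np.array(uv,float)-K[:2,2]);s=d.copy()
    for _ in range(20): s=d/(1+cal['k1']*(s@s))
    R=E[:3,:3];o=-R.T@E[:3,3];return o,R.T@np.array([s[0],s[1],1])
def onz(c,uv,z,cal=None):
    o,d=ray(c,uv,cal);return o+d*(z-o[2])/d[2]
E
python3 - <<'E'
from h import *
np.set_printoptions(precision=4,suppress=True)
a=shot('top','top0');b=shot('scene','scene0')
for n in ['rack','case','stamp1_mid','stamp2_mid','stamp3_mid','stamp4_mid','lid_bar','hasp_bar','can_mid','tin_near','jar_far','carton','ink_pad']:
  for c in ['top','scene']:
    print(n,c,[(round(float(d['p']),2),np.round(d['location'],3).tolist()) for d in manip.search_frame(c,n)[:3]])
s=manip.state();print(s['eef_pos'],s['orientation'],s['clock'],s['width'])
E
```

```text
pics
rack top [(0.88, [0.524, -0.21, 0.1])]
rack scene [(0.93, [0.556, -0.213, 0.096])]
case top [(0.92, [0.531, 0.182, 0.132]), (0.68, [0.76, 0.101, 0.128]), (0.61, [0.501, -0.461, 0.097])]
case scene [(0.79, [0.614, 0.177, 0.126])]
stamp1_mid top [(0.67, [0.528, -0.158, 0.102])]
stamp1_mid scene [(0.54, [0.535, -0.161, 0.108])]
stamp2_mid top [(0.75, [0.602, -0.151, 0.1])]
stamp2_mid scene [(0.82, [0.608, -0.151, 0.104]), (0.51, [0.611, 0.176, 0.129])]
stamp3_mid top [(0.49, [0.521, -0.208, 0.1])]
stamp3_mid scene []
stamp4_mid top [(0.73, [0.624, -0.232, 0.1])]
stamp4_mid scene [(0.97, [0.636, -0.238, 0.105])]
lid_bar top [(0.56, [0.536, 0.195, 0.131])]
lid_bar scene [(0.94, [0.545, 0.193, 0.131]), (0.45, [0.83, -0.145, 0.118])]
hasp_bar top [(0.73, [0.438, -0.004, 0.041]), (0.51, [0.479, 0.157, 0.151]), (0.46, [0.599, -0.15, 0.1])]
hasp_bar scene []
can_mid top [(0.8, [0.586, 0.008, 0.096])]
can_mid scene [(0.73, [0.617, 0.001, 0.072]), (0.51, [0.557, -0.215, 0.1])]
tin_near top [(0.91, [0.439, -0.003, 0.042])]
tin_near scene [(0.68, [0.461, -0.013, 0.042])]
jar_far top [(0.67, [0.759, 0.101, 0.129]), (0.55, [0.754, 0.01, 0.125])]
jar_far scene [(0.92, [0.8, -0.003, 0.098]), (0.88, [0.794, 0.084, 0.102])]
carton top [(0.9, [0.777, -0.138, 0.168])]
carton scene [(0.56, [0.826, -0.146, 0.118])]
ink_pad top [(0.81, [0.472, 0.448, 0.016]), (0.53, [0.538, 0.2, 0.128])]
ink_pad scene [(0.74, [0.611, -0.151, 0.103])]
[ 0.1916 -0.5155  0.2313] [[ 0.      0.9374  0.3484]
 [ 0.      0.3484 -0.9374]
 [-1.      0.     -0.    ]] 1.4 0.9957218230042604
```

View pics/top0.png

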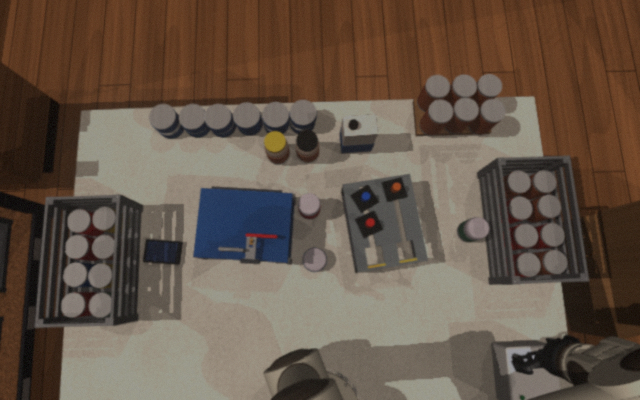

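View pics/scene0.png

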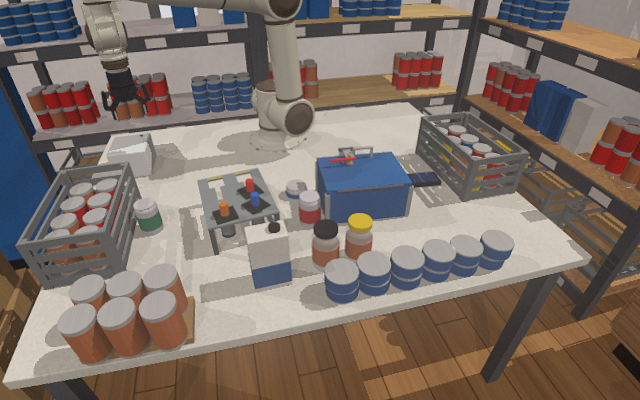

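The top view shows the case lid at about (245,225), with the hasp (red bar) at its near rim (262,237). The rack is at (385,222). Blue (366,197) and red (369,224) stamps are in the left slot, and orange (397,187) is in the right one. There is no green stamp.

```bash
python3 - <<'E'
from h import *
np.set_printoptions(precision=4,suppress=True)
shot('top')
cal=manip.calibration('top')
for n,z in [('lid',.128),('case',.128),('rack',.1)]:
  for d in manip.silhouettes('top',n)[:1]:
    m=d['pixels'].astype(np.uint8)
    c=max(cv2.findContours(m,0,1)[0],key=cv2.contourArea)[:,0]
    W=np.array([onz('top',p,z,cal)[:2] for p in c]).astype(np.float32)
    print(n,d['p'],m.sum(),cv2.minAreaRect(W*1000))
f=shot('top');hsv=cv2.cvtColor(f,cv2.COLOR_RGB2HSV)
red=((hsv[...,0]<8)|(hsv[...,0]>172))&(hsv[...,1]>150)&(hsv[...,2]>90)
v,u=np.nonzero(red[180:270,190:300]);v+=180;u+=190
print('red bar',len(u),u.min(),u.max(),[onz('top',p,.148,cal) for p in [(u.min(),v[u==u.min()].mean()),(u.max(),v[u==u.max()].mean())]])
print(cv2.minAreaRect(np.array([onz('top',p,.148,cal)[:2]*1000 for p in zip(u,v)],np.float32)))
print(manip.calibration('wrist')['extrinsics'],manip.calibration('wrist')['K'])
for n in ['lid','hasp','lid_hinge','hasp_hinge','wide_left']: print(n,[(d['p'],np.round(d['location'],3)) for d in manip.search_frame('top',n)[:2]])
E
```

```text
lid 0.8 6209 ((532.0386962890625, 189.09481811523438), (259.589599609375, 197.99703979492188), 84.95459747314453)
case 0.93 6793 ((533.4491577148438, 184.6143798828125), (265.2383728027344, 207.2218017578125), 85.87079620361328)
rack 0.84 4305 ((531.3104248046875, -204.27545166015625), (258.4078063964844, 210.26736450195312), 7.291717052459717)
red bar 86 246 276 [array([0.5024, 0.1766, 0.148 ]), array([0.4956, 0.0953, 0.148 ])]
((498.3135070800781, 136.02545166015625), (81.48965454101562, 8.14807415008545), 88.07661437988281)
[[ 0.3504 -0.9366 -0.0001 -0.5499]
 [-0.8901 -0.333   0.3111 -0.0424]
 [-0.2914 -0.1089 -0.9504  0.3799]
 [ 0.      0.      0.      1.    ]] [[297.5424   0.     319.6879]
 [  0.     297.5424 198.6294]
 [  0.       0.       1.    ]]
lid [(0.61, array([0.54 , 0.196, 0.129]))]
hasp [(0.83, array([0.479, 0.159, 0.154]))]
lid_hinge [(0.77, array([0.53 , 0.185, 0.126]))]
hasp_hinge [(0.98, array([0.533, 0.183, 0.13 ]))]
wide_left [(0.61, array([ 0.522, -0.205,  0.099]))]
```

Request:
drive_tool(
  increments=[-0.9,0,0,-8.1,-0.9,0,0,-8.1,-0.9,0,0,-8.1,-0.9,0,0,-8.1,-0.9,0,0,-8.1,-0.9,0,0,-8.1,-0.9,0,0,-8.1,-0.9,0,0,-8.1],
)

```text
clock: 2.7
eef_pos: [0.1916, -0.5155, 0.3037]
orientation: [[0.0, 0.078, 0.997], [-0.0, 0.997, -0.078], [-1.0, -0.0, 0.0]]
wrist_force: [-1.2, -0.3, -0.5]
width: 1.001
```

Request:
drive_tool(
  increments=[0,3.5,1,0,0,3.5,1,0,0,3.5,1,0,0,3.5,1,0,0,3.5,1,0,0,3.5,1,0,0,3.5,1,0,0,3.5,1,0,0,3.5,1,0,0,3.5,1,0,0,3.5,1,0,0,3.5,1,0,0,3.5,1,0,0,3.5,1,0,0,3.5,1,0,0,3.5,1,0,0,3.5,1,0,0,3.5,1,0,0,0,0,0],
)

```text
clock: 4.6
eef_pos: [0.4246, 0.1001, 0.3024]
orientation: [[-0.001, 0.08, 0.997], [0.0, 0.997, -0.08], [-1.0, 0.0, -0.001]]
wrist_force: [1.0, -0.5, -0.7]
width: 0.997
```

```bash
cat >> h.py <<'E'
np.set_printoptions(precision=4,suppress=True)
CASE=(0.532,0.187,-0.08); RACK=(0.531,-0.206,0.127)
def w(fr,p):
    c,s=np.cos(fr[2]),np.sin(fr[2]);return np.array([fr[0]+c*p[0]-s*p[1],fr[1]+s*p[0]+c*p[1],p[2]])
def go(P,label=''):
    s=manip.state();R=np.array(s['orientation'])
    print(label,'tool cm',np.round(R.T@(np.array(P)-s['eef_pos'])*100,2))
def st():
    s=manip.state();R=np.array(s['orientation'])
    print('t',round(s['clock'],2),'tcp',s['eef_pos'],'yang',np.degrees(np.arctan2(R[1,1],R[0,1])).round(2),'tilt',R[:,0],'F',s['wrist_force'],'w',round(s['width'],3),'q',s['qpos'])
E
python3 - <<'E'
from h import *
st()
cal=manip.calibration('wrist');f=shot('wrist','w1')
for p in [(-.033,-.075,.148),(-.075,.02,.163),(-.033,-.095,.148)]: print(proj('wrist',w(CASE,p),cal))
for n in ['hasp_bar','lid_bar','case','lid']: print(n,[(d['p'],np.round(d['location'],3)) for d in manip.search_frame('wrist',n)[:2]])
E
```

```text
t 4.6 tcp [0.4246 0.1001 0.3024] yang 85.39 tilt [-0.001   0.0004 -1.    ] F [ 0.9878 -0.4636 -0.7004] w 0.997 q [ 0.2312 -0.1421  0.0929  1.8066  0.0007  1.8824]
[[386.7455 163.3302]]
[[349.8286  58.067 ]]
[[385.3478 182.4449]]
hasp_bar [(0.76, array([0.483, 0.158, 0.151]))]
lid_bar [(0.66, array([0.537, 0.184, 0.127]))]
case [(0.9, array([0.536, 0.177, 0.133]))]
lid [(0.75, array([0.541, 0.183, 0.128])), (0.19, array([ 0.771, -0.131,  0.108]))]
```

View pics/w1.png

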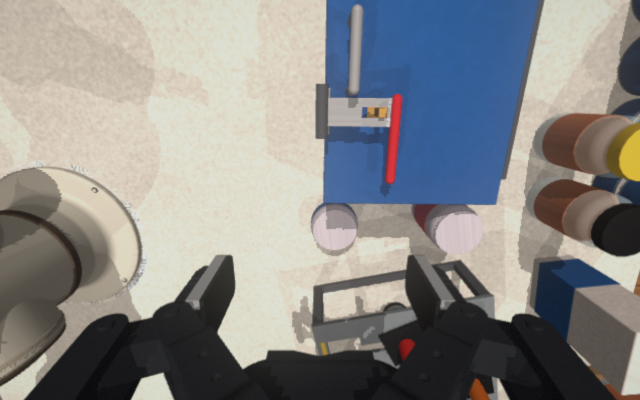

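The wrist view shows the red bar running from (397,95) to (390,183) and the steel handle bar from (357,7) to (354,93). The strap is at about (355,110), and the near lid corners are at (324,204) and (497,205). I'll refine the case pose from these.

```bash
python3 - <<'E'
from h import *
from scipy.optimize import least_squares
cal=manip.calibration('wrist')
pts=np.array([(-.033,-.095,.148),(-.075,.05,.163),(-.075,-.01,.163),(-.095,-.13,.128),(.095,-.13,.128)])
uv=np.array([(390,182),(357,6),(354,94),(324,204),(497,205)])
fn=lambda x:(proj('wrist',np.array([w(x,p) for p in pts]),cal)-uv).ravel()
r=least_squares(fn,CASE,loss='soft_l1',f_scale=2);print(r.x,r.fun.reshape(-1,2))
x=r.x
open('h.py','a').write(f'CASE={tuple(round(float(v),4) for v in x)}\n')
for d in (.03,): go(w(x,(-.033,-.075,.148-.012)),'hasp grasp')
f=shot('wrist');c=cal
for u in [(397,95),(390,183)]: print(onz('wrist',u,.148,cal))
E
```

```text
[ 0.5365  0.1852 -0.0904] [[-0.7009 -2.842 ]
 [ 0.0625  7.9821]
 [-0.1261 -3.0993]
 [ 4.2097  0.3444]
 [-1.1579  0.4566]]
hasp grasp tool cm [16.76  2.33  7.14]
[0.5031 0.1753 0.148 ]
[0.4957 0.0894 0.148 ]
```

Request:
drive_tool(
  increments=[0,0.8,2.4,0,0,0.8,2.4,0,0,0.7,2.4,0,3,0,0,0,3,0,0,0,3,0,0,0,2,0,0,0,0,0,0,0],
  fingers=5,
  grip_force=25,
)

```text
clock: 5.7
eef_pos: [0.4963, 0.1128, 0.1908]
orientation: [[-0.004, 0.085, 0.996], [-0.001, 0.996, -0.085], [-1.0, -0.001, -0.004]]
wrist_force: [0.3, -0.9, 0.5]
width: 0.588
```

```bash
python3 - <<'E'
from h import *
st();shot('wrist','w2');go(w(CASE,(-.033,-.075,.136)))
E
```

```text
t 5.7 tcp [0.4963 0.1128 0.1908] yang 85.1 tilt [-0.0039 -0.0009 -1.    ] F [ 0.3052 -0.9222  0.4535] w 0.588 q [ 0.2235 -0.0187 -0.011   1.5825 -0.      1.8798]
 tool cm [5.69 0.04 0.  ]
```

View pics/w2.png

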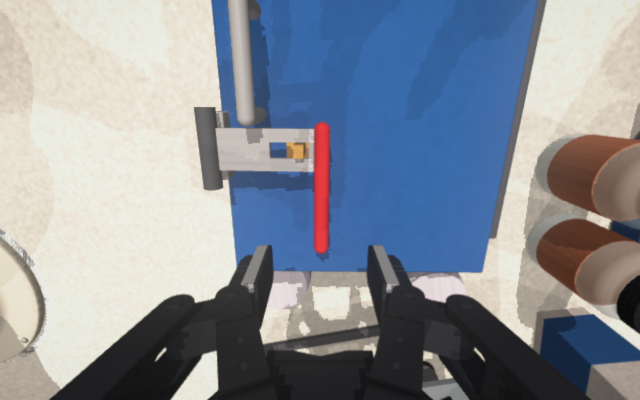

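The red bar lies centred between the fingers, from (321,128) to (321,250). Next: descend and grip.

Request:
drive_tool(
  increments=[2,0,0,0,2,0,0,0,1.2,0,0,0,0,0,0,0],
)

```text
clock: 6.15
eef_pos: [0.4973, 0.1136, 0.141]
orientation: [[-0.001, 0.084, 0.996], [-0.0, 0.996, -0.084], [-1.0, -0.0, -0.001]]
wrist_force: [-0.3, -0.2, 0.5]
width: 0.585
```

Request:
drive_tool(
  increments=[0,0,0,0,0,0,0,0,0,0,0,0,0,0,0,0,0,0,0,0,0,0,0,0,0,0,0,0],
  fingers=0,
)

```text
clock: 6.85
eef_pos: [0.4972, 0.1141, 0.1413]
orientation: [[-0.001, 0.084, 0.996], [0.0, 0.996, -0.084], [-1.0, 0.0, -0.001]]
wrist_force: [-5.3, 2.3, 1.8]
width: 0.102
```

```bash
python3 - <<'E'
from h import *
st()
t=np.linspace(0,1.6,13);x=7*np.cos(t);z=7*np.sin(t)
print(np.c_[-np.diff(z),np.diff(x)].round(2).tolist())
E
```

```text
t 6.85 tcp [0.4972 0.1141 0.1413] yang 85.19 tilt [-0.0007  0.0003 -1.    ] F [-5.3246  2.3186  1.7941] w 0.102 q [ 0.2254 -0.0229 -0.1105  1.4838  0.0004  1.8801]
[[-0.93, -0.06], [-0.91, -0.19], [-0.88, -0.31], [-0.83, -0.42], [-0.77, -0.53], [-0.69, -0.62], [-0.6, -0.71], [-0.5, -0.78], [-0.4, -0.84], [-0.28, -0.89], [-0.16, -0.92], [-0.03, -0.93]]
```

Request:
drive_tool(
  increments=[-0.93,0,-0.06,0,-0.91,0,-0.19,0,-0.88,0,-0.31,0,-0.83,0,-0.42,0,-0.77,0,-0.53,0,-0.69,0,-0.62,0,-0.6,0,-0.71,0,-0.5,0,-0.78,0,-0.4,0,-0.84,0,-0.28,0,-0.89,0,-0.16,0,-0.92,0,0,0,-0.93,0,0,0,0,0,0,0,0,0],
)

```text
clock: 8.25
eef_pos: [0.426, 0.1203, 0.2128]
orientation: [[0.004, 0.084, 0.996], [0.001, 0.996, -0.084], [-1.0, 0.002, 0.004]]
wrist_force: [-0.2, 2.8, 11.1]
width: 0.101
```

```bash
python3 - <<'E'
from h import *
st();shot('wrist','w3')
E
```

```text
t 8.25 tcp [0.426  0.1203 0.2128] yang 85.2 tilt [ 0.0036  0.0013 -1.    ] F [-0.1597  2.7806 11.0991] w 0.101 q [ 0.2752 -0.1783 -0.1153  1.6299  0.0002  1.9297]
```

View pics/w3.png

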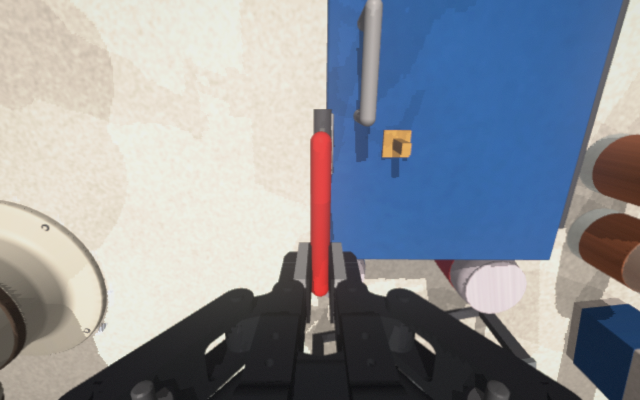

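Request:
drive_tool(
  increments=[0.1,0,-0.8,0,0.1,0,-0.6,0,0,0,0,0,0,0,0,0],
)

```text
clock: 8.7
eef_pos: [0.4119, 0.1216, 0.2102]
orientation: [[0.002, 0.084, 0.996], [0.001, 0.996, -0.084], [-1.0, 0.002, 0.002]]
wrist_force: [-1.0, 3.9, 9.7]
width: 0.097
```

Request:
drive_tool(
  increments=[0,0,0,0,0,0,0,0,0,0,0,0,0,0,0,0,-2,0,0,0,-4,0,0,0,-3,0,0,0,0,0,0,0],
  fingers=4,
)

```text
clock: 9.5
eef_pos: [0.4126, 0.1214, 0.3025]
orientation: [[0.005, 0.084, 0.996], [0.001, 0.996, -0.084], [-1.0, 0.002, 0.005]]
wrist_force: [0.9, -0.5, -0.5]
width: 0.469
```

```bash
python3 - <<'E'
from h import *
st();shot('wrist','w4')
go(w(CASE,(-.075,.026,.152)))
for n in ['hasp_bar','lid_bar']: print(n,[(d['p'],np.round(d['location'],3)) for d in manip.search_frame('wrist',n)[:2]])
P=w(CASE,(-.075,.02,.163));print(P,proj('wrist',P))
E
```

```text
t 9.5 tcp [0.4126 0.1214 0.3025] yang 85.18 tilt [ 0.0048  0.0013 -1.    ] F [ 0.8717 -0.5352 -0.4601] w 0.469 q [ 0.2861 -0.1621  0.0754  1.8034 -0.0001  1.9411]
 tool cm [14.85 10.04  4.3 ]
hasp_bar [(0.87, array([0.412, 0.159, 0.217]))]
lid_bar [(0.58, array([0.532, 0.19 , 0.128])), (0.17, array([0.748, 0.021, 0.096]))]
[0.4636 0.2119 0.163 ] [[371.273   83.0624]]
```

View pics/w4.png

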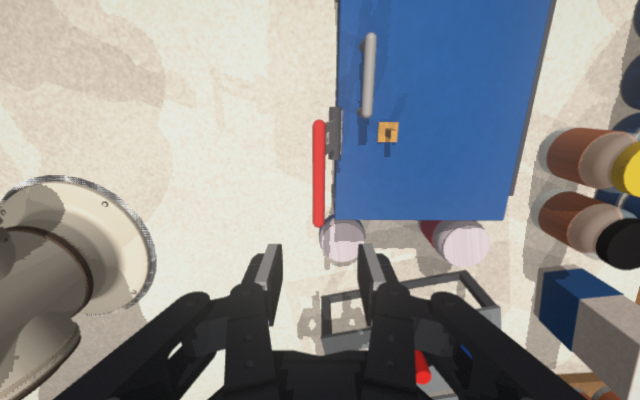

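Request:
drive_tool(
  increments=[0,3.5,1.4,0,0,3.5,1.4,0,0,3.5,1.3,0,3,0,0,0,3,0,0,0,3,0,0,0,2,0,0,0,0,0,0,0],
)

```text
clock: 10.45
eef_pos: [0.4597, 0.2215, 0.1846]
orientation: [[-0.006, 0.084, 0.996], [-0.003, 0.996, -0.084], [-1.0, -0.004, -0.006]]
wrist_force: [-0.5, -0.5, 0.3]
width: 0.466
```

```bash
python3 - <<'E'
from h import *
st();shot('wrist','w5')
go(w(CASE,(-.075,.03,.154)))
E
```

```text
t 10.45 tcp [0.4597 0.2215 0.1846] yang 85.19 tilt [-0.0061 -0.003  -1.    ] F [-0.5475 -0.4735  0.3272] w 0.466 q [ 0.4491 -0.0137 -0.0182  1.5731 -0.0001  2.1039]
 tool cm [3.28 0.04 0.42]
```

View pics/w5.png

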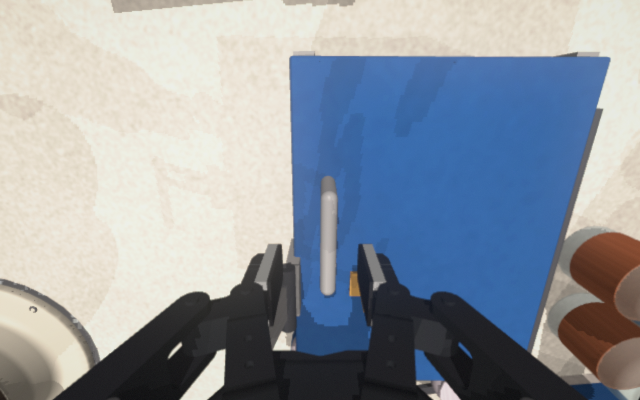

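```bash
python3 - <<'E'
from h import *
p=np.array(manip.state()['eef_pos']);p[2]=.163;print(proj('wrist',p));print(onz('wrist',(328,238),.166),onz('wrist',(328,178),.166),onz('wrist',(328,296),.166))
E
```

```text
[[321.0445 237.4909]]
[0.4646 0.2226 0.166 ] [0.4674 0.2599 0.166 ] [0.4616 0.1813 0.166 ]
```

Request:
drive_tool(
  increments=[1,0,0.4,0,1,0,0,0,1,0,0,0,0,0,0,0],
)

```text
clock: 10.9
eef_pos: [0.465, 0.2218, 0.1572]
orientation: [[-0.002, 0.084, 0.996], [-0.001, 0.996, -0.084], [-1.0, -0.001, -0.002]]
wrist_force: [-0.7, -0.5, -0.6]
width: 0.47
```

Request:
drive_tool(
  increments=[0,0,0,0,0,0,0,0,0,0,0,0,0,0,0,0,0,0,0,0,0,0,0,0],
  fingers=0,
  grip_force=50,
)

```text
clock: 11.5
eef_pos: [0.4648, 0.2222, 0.1594]
orientation: [[-0.001, 0.084, 0.996], [0.001, 0.996, -0.084], [-1.0, 0.001, -0.001]]
wrist_force: [-5.5, 0.3, 2.6]
width: 0.087
```

```bash
python3 - <<'E'
from h import *
st()
t=np.linspace(0,1.4,21);x=-17*np.cos(t)+4.3*np.sin(t);z=17*np.sin(t)+4.3*np.cos(t)
print(np.c_[-np.diff(z),np.diff(x)].round(2).tolist())
E
```

```text
t 11.5 tcp [0.4648 0.2222 0.1594] yang 85.2 tilt [-0.0009  0.0006 -1.    ] F [-5.5093  0.2744  2.5745] w 0.087 q [ 0.4455 -0.0109 -0.0637  1.5185  0.0009  2.1001]
[[-1.18, 0.34], [-1.15, 0.42], [-1.12, 0.5], [-1.08, 0.58], [-1.04, 0.65], [-0.99, 0.73], [-0.94, 0.79], [-0.88, 0.86], [-0.82, 0.92], [-0.75, 0.97], [-0.68, 1.02], [-0.61, 1.07], [-0.53, 1.11], [-0.45, 1.14], [-0.37, 1.17], [-0.29, 1.19], [-0.21, 1.21], [-0.12, 1.22], [-0.03, 1.23], [0.05, 1.23]]
```

Request:
drive_tool(
  increments=[0,0,0,0,0,0,0,0,0.6,0,0,0,0,0,0,0],
  fingers=3,
)

```text
clock: 11.9
eef_pos: [0.4653, 0.2219, 0.1519]
orientation: [[-0.001, 0.084, 0.996], [-0.0, 0.996, -0.084], [-1.0, -0.0, -0.001]]
wrist_force: [0.4, 0.3, 0.1]
width: 0.352
```

Request:
drive_tool(
  increments=[0,0,0,0,0,0,0,0,0,0,0,0,0,0,0,0,0,0,0,0,0,0,0,0],
  fingers=0,
)

```text
clock: 12.5
eef_pos: [0.4648, 0.2221, 0.1527]
orientation: [[-0.001, 0.084, 0.996], [-0.0, 0.996, -0.084], [-1.0, -0.0, -0.001]]
wrist_force: [-5.6, 1.4, 0.3]
width: 0.093
```

Request:
drive_tool(
  increments=[-1.18,0,0.34,0,-1.15,0,0.42,0,-1.12,0,0.5,0,-1.08,0,0.58,0,-1.04,0,0.65,0,-0.99,0,0.73,0,-0.94,0,0.79,0,-0.88,0,0.86,0,0,0,0,0],
)

```text
clock: 13.4
eef_pos: [0.513, 0.2178, 0.2384]
orientation: [[-0.002, 0.084, 0.996], [0.0, 0.996, -0.084], [-1.0, 0.0, -0.002]]
wrist_force: [-12.2, -2.2, 12.1]
width: 0.089
```

Request:
drive_tool(
  increments=[-0.82,0,0.92,0,-0.75,0,0.97,0,-0.68,0,1.02,0,-0.61,0,1.07,0,-0.53,0,1.11,0,-0.45,0,1.14,0,-0.37,0,1.17,0,-0.29,0,1.19,0,-0.21,0,1.21,0,-0.12,0,1.22,0,0,0,1.23,0,0,0,1.23,0,0,0,0,0,0,0,0,0],
)

```text
clock: 14.8
eef_pos: [0.6497, 0.2059, 0.2859]
orientation: [[0.003, 0.085, 0.996], [-0.001, 0.996, -0.085], [-1.0, -0.0, 0.003]]
wrist_force: [2.7, -3.9, 5.5]
width: 0.091
```

```bash
python3 - <<'E'
from h import *
st();shot('scene','s1')
E
```

```text
t 14.8 tcp [0.6497 0.2059 0.2859] yang 85.12 tilt [ 0.0034 -0.0005 -1.    ] F [ 2.7256 -3.8543  5.5276] w 0.091 q [ 0.3076  0.4774  0.7656  1.8558 -0.0016  1.9636]
```

View pics/s1.png

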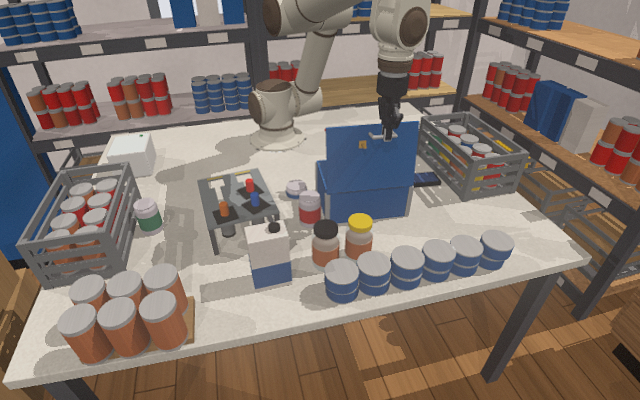

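Request:
drive_tool(
  increments=[0,0,0,0,0,0,0,0,0,0,0,0,-1.5,0,0,0,-2,0,0,0,-2,0,0,0,-2,0,0,0,0,0,0,0],
  fingers=3,
)

```text
clock: 15.65
eef_pos: [0.6487, 0.207, 0.3623]
orientation: [[0.004, 0.084, 0.996], [0.001, 0.996, -0.084], [-1.0, 0.002, 0.004]]
wrist_force: [0.1, -0.6, -0.1]
width: 0.352
```

Request:
drive_tool(
  increments=[0,-3.3,-0.6,0,0,-3.3,-0.6,0,0,-3.3,-0.6,0,0,-3.3,-0.6,0,0,-3.3,-0.6,0,0,-3.3,-0.6,0,0,-3.3,-0.6,0,0,-3.3,-0.6,0,0,-3.3,-0.6,0,0,-3.3,-0.6,0,0,-3.3,-0.6,0,0,-3.3,-0.6,0,0,-3.3,-0.6,0,0,-3.3,-0.6,0,0,0,0,-4,0,0,0,-4,0,0,0,-4.2,0,0,0,0],
  fingers=5,
)

```text
clock: 17.45
eef_pos: [0.5255, -0.2466, 0.3585]
orientation: [[-0.001, -0.13, 0.992], [0.001, 0.992, 0.13], [-1.0, 0.001, -0.001]]
wrist_force: [0.7, -0.5, -0.1]
width: 0.583
```

```bash
python3 - <<'E'
from h import *
st();shot('wrist','w6')
for n in ['stamp1_mid','stamp2_mid','stamp4_mid','stamp3_mid','rack']: print(n,[(d['p'],np.round(d['location'],3)) for d in manip.search_frame('wrist',n)[:2]])
for q in [(-.1275,-.1),(-.1275,.1),(.1275,.1),(.1275,-.1)]: print(proj('wrist',w(RACK,(*q,.1))))
E
```

```text
t 17.45 tcp [ 0.5255 -0.2466  0.3585] yang 97.44 tilt [-0.0012  0.0007 -1.    ] F [ 0.6605 -0.4707 -0.106 ] w 0.583 q [-0.4387  0.2676  0.6406  1.9451  0.0001  1.0022]
stamp1_mid [(0.96, array([ 0.526, -0.16 ,  0.108]))]
stamp2_mid [(0.66, array([ 0.598, -0.152,  0.102])), (0.15, array([ 0.521, -0.202,  0.102]))]
stamp4_mid [(0.81, array([ 0.622, -0.24 ,  0.104]))]
stamp3_mid [(0.29, array([ 0.623, -0.238,  0.104]))]
rack [(0.92, array([ 0.52 , -0.202,  0.102])), (0.4, array([ 0.6  , -0.156,  0.101]))]
[[237.9804 204.023 ]]
[[224.3087  49.1397]]
[[433.2777  49.8973]]
[[416.0041 204.505 ]]
```

View pics/w6.png

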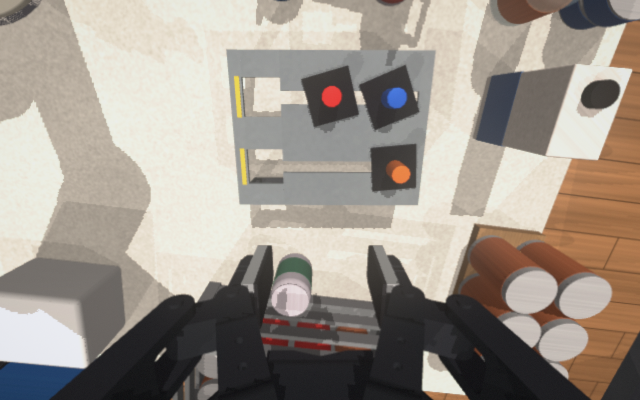

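The red grip shows at (332,96), blue at (397,98) and orange at (402,175), with the wide ends at (265,95) and (267,165). Computing their positions on the grip-top plane.

```bash
cat >> h.py <<'E'
RACK=(0.5335,-0.206,0.127)
def grips(c='wrist',z=.142):
    cal=manip.calibration(c);f=shot(c);h=cv2.cvtColor(f,cv2.COLOR_RGB2HSV).astype(int);out={}
    for n,lo,hi in [('red',-5,5),('blue',105,128),('orange',6,16)]:
        hh=np.where(h[...,0]>170,h[...,0]-180,h[...,0])
        m=((hh>=lo)&(hh<=hi)&(h[...,1]>150)&(h[...,2]>100)).astype(np.uint8)
        k,L,S,C=cv2.connectedComponentsWithStats(m)
        for i in range(1,k):
            if S[i,4]<80: continue
            ys,xs=np.nonzero(L==i);(uv,r)=cv2.minEnclosingCircle(np.c_[xs,ys].astype(np.float32))
            P=onz(c,C[i],z,cal);d=P-w(RACK,(0,0,0));cs,sn=np.cos(RACK[2]),np.sin(RACK[2])
            print(n,C[i].round(1),S[i,4],'r',round(r,1),'world',P.round(4),'rack',np.round([cs*d[0]+sn*d[1],-sn*d[0]+cs*d[1]],4))
    return out
E
python3 - <<'E'
from h import *
grips()
cal=manip.calibration('wrist')
print([onz('wrist',p,.142,cal) for p in [(332,96),(397,97),(402,176)]])
E
```

```text
red [330.7  96. ] 342 r 10.5 world [ 0.5267 -0.1602  0.142 ] rack [-0.001   0.0463]
red [313.  324.8] 85 r 12.2 world [ 0.546  -0.4807  0.142 ] rack [-0.0224 -0.2741]
red [314.1 344.4] 115 r 13.5 world [ 0.5521 -0.5164  0.142 ] rack [-0.0209 -0.3102]
blue [395.5  97.1] 318 r 10.3 world [ 0.6006 -0.1518  0.142 ] rack [0.0734 0.0453]
blue [ 37.8 375. ] 1372 r 40.4 world [ 0.1308 -0.6295  0.142 ] rack [-0.4531 -0.3691]
orange [398.8 171.5] 331 r 11.9 world [ 0.6228 -0.2367  0.142 ] rack [ 0.0847 -0.0418]
orange [559.2 262.1] 794 r 27.3 world [ 0.8665 -0.3326  0.142 ] rack [ 0.3143 -0.1677]
orange [494.8 309.2] 101 r 11.8 world [ 0.8037 -0.4188  0.142 ] rack [ 0.241  -0.2453]
orange [543.2 315.7] 168 r 12.6 world [ 0.8768 -0.4203  0.142 ] rack [ 0.3133 -0.2561]
[array([ 0.5282, -0.16  ,  0.142 ]), array([ 0.6022, -0.1515,  0.142 ]), array([ 0.6281, -0.2419,  0.142 ])]
```

Request:
drive_tool(
  increments=[0,2.9,0.4,0,0,2.9,0.4,0,0,2.8,0.5,0,3,0,0,0,3,0,0,0,3,0,0,0,3,0,0,0,2.7,0,0,0,0,0,0,0],
)

```text
clock: 18.7
eef_pos: [0.5263, -0.1592, 0.2092]
orientation: [[-0.005, -0.128, 0.992], [0.002, 0.992, 0.128], [-1.0, 0.002, -0.005]]
wrist_force: [0.1, 0.0, -0.1]
width: 0.586
```

```bash
python3 - <<'E'
from h import *
st();go((.5275,-.16,.111));shot('wrist','w7');grips()
E
```

```text
t 18.7 tcp [ 0.5263 -0.1592  0.2092] yang 97.37 tilt [-0.0054  0.0016 -1.    ] F [ 0.0555  0.0055 -0.0769] w 0.586 q [-0.2937  0.0849  0.131   1.6225 -0.      1.1484]
 tool cm [ 9.82 -0.12  0.16]
red [320.5 206.4] 995 r 20.3 world [ 0.5261 -0.1553  0.142 ] rack [-0.0009  0.0512]
blue [414.7 208.2] 940 r 21.3 world [ 0.5973 -0.1473  0.142 ] rack [0.0707 0.0501]
orange [419.3 286.3] 144 r 14.5 world [ 0.6168 -0.2144  0.142 ] rack [ 0.0816 -0.0188]
orange [562.7 368. ] 781 r 44.9 world [ 0.7666 -0.2819  0.142 ] rack [ 0.2216 -0.1048]
orange [607.4 373.4] 1985 r 41.2 world [ 0.8092 -0.2823  0.142 ] rack [ 0.2638 -0.1106]
```

Request:
drive_tool(
  increments=[3,0,0,0,3,0,0,0,2,0,0,0,1.6,0,0,0,0,0,0,0],
)

```text
clock: 19.3
eef_pos: [0.5276, -0.1597, 0.1168]
orientation: [[-0.001, -0.128, 0.992], [0.0, 0.992, 0.128], [-1.0, 0.0, -0.001]]
wrist_force: [-0.5, -0.2, -0.2]
width: 0.589
```

Request:
drive_tool(
  increments=[0,0,0,0,0,0,0,0,0,0,0,0,0,0,0,0,0,0,0,0,0,0,0,0],
  fingers=0,
  grip_force=70,
)

```text
clock: 19.9
eef_pos: [0.5287, -0.1601, 0.1193]
orientation: [[0.003, -0.129, 0.992], [-0.001, 0.992, 0.129], [-1.0, -0.002, 0.003]]
wrist_force: [0.4, -0.2, 7.4]
width: 0.257
```

```bash
python3 - <<'E'
from h import *
st();go(w(RACK,(-.085,.045,.111)))
E
```

```text
t 19.9 tcp [ 0.5287 -0.1601  0.1193] yang 97.38 tilt [ 0.0035 -0.0011 -1.    ] F [ 0.3654 -0.1595  7.3678] w 0.257 q [-0.2939  0.0755 -0.0524  1.4393 -0.0001  1.148 ]
 tool cm [ 0.8  -0.1  -8.61]
```

Request:
drive_tool(
  increments=[-0.2,0,0,0,0,0,-0.8,0,0,0,-0.8,0,0,0,-0.8,0,0,0,-0.8,0,0,-0.1,-0.8,0,0,0,-0.8,0,0,0,-0.8,0,0,0,-0.8,0,0,0,-0.8,0,0,0,-0.8,0,0,0,-0.6,0,0,0,0,0],
)

```text
clock: 21.2
eef_pos: [0.4414, -0.1719, 0.1193]
orientation: [[-0.0, -0.128, 0.992], [-0.0, 0.992, 0.128], [-1.0, -0.0, -0.001]]
wrist_force: [-3.6, -0.5, 9.0]
width: 0.255
```

```bash
python3 - <<'E'
from h import *
st();go(w(RACK,(-.085,.045,.119)));shot('wrist','w8')
E
```

```text
t 21.2 tcp [ 0.4414 -0.1719  0.1193] yang 97.36 tilt [-0.0005 -0.0004 -1.    ] F [-3.5513 -0.5074  9.0425] w 0.255 q [-0.3711 -0.1083 -0.2337  1.4457 -0.0006  1.0712]
 tool cm [ 0.03 -0.05  0.21]
```

View pics/w8.png

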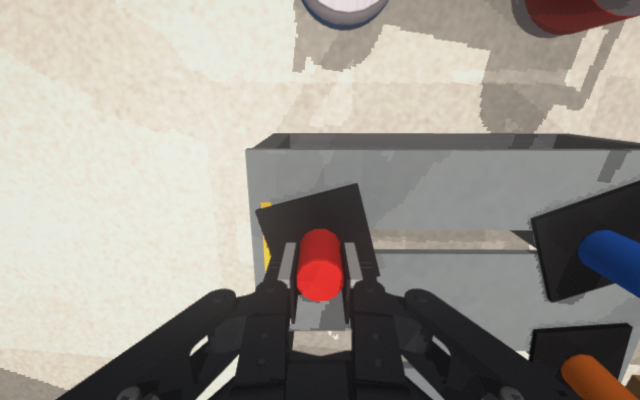

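Request:
drive_tool(
  increments=[0,0,0.2,0,-1,0,0,0,-1,0,0,0,-1,0,0,0,-1,0,0,0,0,0,0,0],
)

```text
clock: 21.85
eef_pos: [0.4451, -0.1717, 0.1606]
orientation: [[0.002, -0.129, 0.992], [-0.001, 0.992, 0.129], [-1.0, -0.001, 0.002]]
wrist_force: [0.1, 0.3, -0.8]
width: 0.259
```

Request:
drive_tool(
  increments=[-1.5,0,0,0,-1.5,0,0,0,-1.5,0,0,0,-1.5,0,0,0,-1.5,0,0,0,-1.5,0,0,0,0,0,0,0],
)

```text
clock: 22.55
eef_pos: [0.445, -0.1717, 0.2512]
orientation: [[0.003, -0.129, 0.992], [-0.001, 0.992, 0.129], [-1.0, -0.001, 0.002]]
wrist_force: [0.6, 0.5, -1.3]
width: 0.255
```

```bash
python3 - <<'E'
from h import *
st();shot('wrist','w9')
for q in [(-.01,.08),(-.01,0),(-.01,-.08)]: go(w(CASE,(*q,.26)),q)
shot('top','t2')
E
```

```text
t 22.55 tcp [ 0.445  -0.1717  0.2512] yang 97.39 tilt [ 0.0026 -0.001  -1.    ] F [ 0.5878  0.4547 -1.3238] w 0.255 q [-0.3682 -0.0816  0.0459  1.6954 -0.      1.0737]
(-0.01, 0.08) tool cm [-1.03 42.23 14.44]
(-0.01, 0) tool cm [-1.03 34.42 12.7 ]
(-0.01, -0.08) tool cm [-1.02 26.61 10.96]
```

View pics/t2.png

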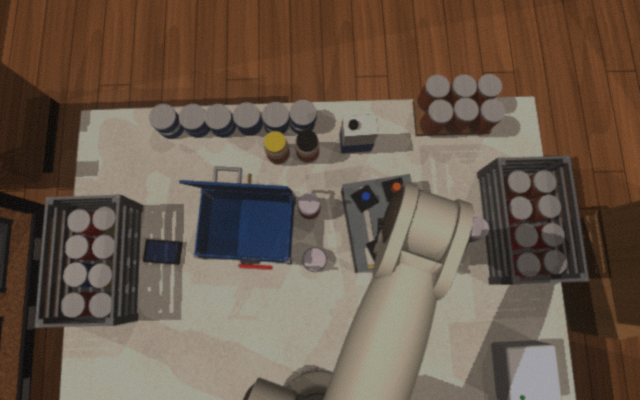

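Request:
drive_tool(
  increments=[-0.2,3.5,1.2,0,-0.2,3.5,1.2,0,-0.2,3.5,1.2,0,-0.2,3.5,1.2,0,-0.2,3.5,1.2,0,0,3.5,1.2,0,0,3.5,1.2,0,0,3.5,1.2,0,0,3.5,1.2,0,0,3.5,1.2,0,0,3.5,1.2,0,0,3.5,1.2,0,0,0,0,0],
)

```text
clock: 23.95
eef_pos: [0.5332, 0.2671, 0.2562]
orientation: [[-0.003, -0.132, 0.991], [-0.001, 0.991, 0.132], [-1.0, -0.0, -0.003]]
wrist_force: [0.3, -0.9, -2.2]
width: 0.256
```

```bash
python3 - <<'E'
from h import *
st();go(w(CASE,(-.01,.08,.094)));shot('wrist','w10')
E
```

```text
t 23.95 tcp [0.5332 0.2671 0.2562] yang 97.58 tilt [-0.003  -0.0006 -1.    ] F [ 0.2667 -0.9457 -2.1618] w 0.256 q [0.464  0.2171 0.3712 1.7278 0.0008 1.9025]
 tool cm [16.22 -0.14  0.09]
```

View pics/w10.png

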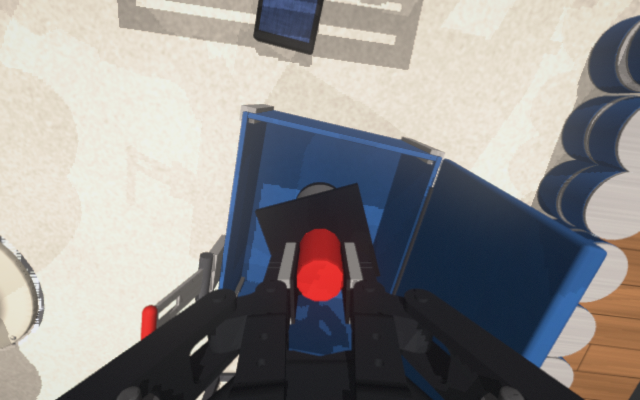

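Request:
drive_tool(
  increments=[2.5,0,0,0,2.5,0,0,0,2.5,0,0,0,2.5,0,0,0,2.5,0,0,0,2,0,0,0,1,0,0,0,0.6,0,0,0,0,0,0,0],
)

```text
clock: 24.9
eef_pos: [0.5332, 0.2631, 0.0977]
orientation: [[-0.0, -0.128, 0.992], [-0.0, 0.992, 0.128], [-1.0, -0.0, -0.001]]
wrist_force: [-1.4, -0.9, -1.2]
width: 0.259
```

Request:
drive_tool(
  increments=[0,0,0,0,0,0,0,0,0,0,0,0,0,0,0,0,-3,0,0,0,-3,0,0,0,-4,0,0,0,-4,0,0,0,-4,0,0,0,-4,0,0,0,-3,0,0,0,0,0,0,0],
  fingers=4.5,
)

```text
clock: 26.1
eef_pos: [0.5338, 0.2638, 0.3527]
orientation: [[0.006, -0.129, 0.992], [0.003, 0.992, 0.129], [-1.0, 0.002, 0.007]]
wrist_force: [0.7, -0.7, 0.4]
width: 0.534
```

```bash
python3 - <<'E'
from h import *
st();go((.601,-.2,.33));grips('top')
print([(d['p'],np.round(d['location'],3)) for d in manip.search_frame('top','stamp1_mid')[:2]])
E
```

```text
t 26.1 tcp [0.5338 0.2638 0.3527] yang 97.39 tilt [ 0.0062  0.0031 -1.    ] F [ 0.7013 -0.7169  0.3917] w 0.534 q [0.459  0.2924 0.6591 1.9306 0.     1.9009]
 tool cm [  2.17 -46.87   0.69]
red [254.5 266.2] 95 r 16.0 world [0.4169 0.155  0.142 ] rack [-0.0699  0.3729]
orange [ 8.8 33. ] 371 r 32.7 world [1.1493 0.914  0.142 ] rack [0.7527 1.033 ]
orange [36.3 35.3] 661 r 42.3 world [1.1365 0.825  0.142 ] rack [0.7287 0.9463]
orange [56.5 52.6] 439 r 44.9 world [1.0739 0.7547 0.142 ] rack [0.6577 0.8845]
orange [92.5 47.2] 996 r 51.5 world [1.0866 0.6443 0.142 ] rack [0.6564 0.7734]
orange [117.5  41.7] 2131 r 44.3 world [1.1014 0.5687 0.142 ] rack [0.6614 0.6966]
orange [139.4  47.2] 920 r 50.1 world [1.0798 0.5002 0.142 ] rack [0.6313 0.6313]
orange [162.1  20.8] 90 r 21.6 world [1.1666 0.4353 0.142 ] rack [0.7092 0.556 ]
orange [178.7  47.6] 2218 r 51.2 world [1.0732 0.3808 0.142 ] rack [0.6097 0.5137]
orange [217.3  49.2] 1035 r 48.7 world [1.063 0.264 0.142] rack [0.5848 0.3992]
orange [257.  45.] 3834 r 54.5 world [1.0724 0.1447 0.142 ] rack [0.5789 0.2796]
orange [305.5  62.5]
[... 989 characters left out ...]
.8695  0.142 ] rack [ 0.2003 -0.6944]
orange [328.3  64.3] 349 r 22.8 world [ 1.0014 -0.0667  0.142 ] rack [0.4817 0.0789]
orange [73.  76.6] 94 r 15.3 world [0.9918 0.6957 0.142 ] rack [0.5688 0.8364]
orange [507.5  83.6] 286 r 14.8 world [ 0.9246 -0.5961  0.142 ] rack [ 0.3385 -0.4365]
orange [627.8 126.5] 2448 r 65.5 world [ 0.781  -0.9408  0.142 ] rack [ 0.1524 -0.7602]
orange [235.1  88.2] 169 r 10.0 world [0.9342 0.2096 0.142 ] rack [0.4501 0.3615]
orange [122.4  92.9] 141 r 8.6 world [0.9328 0.5423 0.142 ] rack [0.4908 0.6917]
orange [106.4  93.8] 167 r 9.3 world [0.9318 0.59   0.142 ] rack [0.496  0.7391]
[(0.93, array([0.531, 0.259, 0.07 ])), (0.49, array([ 0.78 , -0.138,  0.168]))]
```

Request:
drive_tool(
  increments=[0,-3.4,0,0,0,-3.4,0,0,0,-3.4,0,0,0,-3.4,0,0,0,-3.4,0,0,0,-3.4,0,0,0,-3.4,0,0,0,-3.4,0,0,0,-3.4,0,0,0,-3.4,0,0,0,-3.4,0,0,0,-3.4,0,0,0,-3.4,0,0,0,-3.4,0,0,0,0,0,0],
  fingers=5,
)

```text
clock: 27.7
eef_pos: [0.5944, -0.2121, 0.3449]
orientation: [[-0.004, -0.125, 0.992], [0.001, 0.992, 0.125], [-1.0, 0.001, -0.004]]
wrist_force: [0.0, 0.6, 0.3]
width: 0.583
```

```bash
sed -i "s/            print(n,C/            rx,ry=cs*d[0]+sn*d[1],-sn*d[0]+cs*d[1]\n            if abs(rx)<.14 and abs(ry)<.08: print(n,C/" h.py
python3 - <<'E'
from h import *
st();grips()
E
```

```text
t 27.7 tcp [ 0.5944 -0.2121  0.3449] yang 97.18 tilt [-0.0039  0.0006 -1.    ] F [0.0291 0.6276 0.2516] w 0.583 q [-0.3424  0.4045  0.7887  1.9589 -0.0008  1.103 ]
blue [333.4 120.9] 321 r 10.3 world [ 0.6009 -0.1518  0.142 ] rack [0.0737 0.0452]
orange [342.4 193.8] 363 r 12.2 world [ 0.6239 -0.2354  0.142 ] rack [ 0.086  -0.0406]
```

Request:
drive_tool(
  increments=[0,3,0.7,0,0,2.9,0.7,0,3,0,0,0,3,0,0,0,3,0,0,0,3,0,0,0,3,0,0,0,3,0,0,0,3,0,0,0,1.5,0,0,0,0.6,0,0,0,0,0,0,0],
)

```text
clock: 28.95
eef_pos: [0.6006, -0.1477, 0.1168]
orientation: [[-0.001, -0.129, 0.992], [0.0, 0.992, 0.129], [-1.0, 0.0, -0.001]]
wrist_force: [0.2, 1.1, 0.2]
width: 0.584
```

Request:
drive_tool(
  increments=[0,0,0,0,0,0,0,0,0,0,0,0,0,0,0,0,0,0,0,0,0,0,0,0],
  fingers=0,
)

```text
clock: 29.55
eef_pos: [0.6015, -0.1484, 0.1187]
orientation: [[0.003, -0.129, 0.992], [-0.001, 0.992, 0.129], [-1.0, -0.001, 0.003]]
wrist_force: [-1.3, -0.3, 7.2]
width: 0.255
```

```bash
python3 - <<'E'
from h import *
st();go(w(RACK,(-.084,.045,.119)))
E
```

```text
t 29.55 tcp [ 0.6015 -0.1484  0.1187] yang 97.38 tilt [ 0.0027 -0.0005 -1.    ] F [-1.2762 -0.3135  7.1674] w 0.255 q [-0.2419  0.2372  0.1287  1.4595  0.0001  1.2   ]
 tool cm [ -0.07  -0.33 -15.88]
```

Request:
drive_tool(
  increments=[-0.2,0,0,0,0,0,-1,0,0,0,-1,0,0,0,-1,0,0,0,-1,0,0,0,-1,0,0,0,-1,0,0,0,-1,0,0,0,-1,0,0,0,-1,0,0,0,-1,0,0,0,-1,0,0,0,-1,0,0,0,-1,0,0,0,-1,0,0,0,-1,0,0,0,-0.8,0,0,0,0,0],
)

```text
clock: 31.35
eef_pos: [0.4433, -0.1686, 0.1191]
orientation: [[0.0, -0.128, 0.992], [-0.0, 0.992, 0.128], [-1.0, -0.0, 0.0]]
wrist_force: [0.6, -0.9, -1.6]
width: 0.257
```

```bash
python3 - <<'E'
from h import *
st();go(w(RACK,(-.084,.045,.119)));grips()
E
```

```text
t 31.35 tcp [ 0.4433 -0.1686  0.1191] yang 97.36 tilt [ 0.0001 -0.0001 -1.    ] F [ 0.5657 -0.9318 -1.6365] w 0.257 q [-0.3635 -0.1074 -0.2332  1.4448 -0.      1.0789]
 tool cm [ 0.01 -0.35  0.08]
blue [319.5 272.8] 2698 r 36.3 world [ 0.4418 -0.1641  0.142 ] rack [-0.0857  0.0532]
orange [591.3 380.7] 1432 r 36.7 world [ 0.5921 -0.2098  0.142 ] rack [ 0.0577 -0.0112]
```

Request:
drive_tool(
  increments=[0,-0.1,0.1,0,-1,0,0,0,-1,0,0,0,-1,0,0,0,-1,0,0,0,0,0,0,0],
)

```text
clock: 32.0
eef_pos: [0.4457, -0.1695, 0.1608]
orientation: [[0.002, -0.129, 0.992], [-0.001, 0.992, 0.129], [-1.0, -0.001, 0.002]]
wrist_force: [-1.9, 0.7, -0.8]
width: 0.255
```

Request:
drive_tool(
  increments=[-1.5,0,0,0,-1.5,0,0,0,-1.5,0,0,0,-1.5,0,0,0,-1.5,0,0,0,-1.5,0,0,0,-1,0,0,0,0,0,0,0],
)

```text
clock: 32.8
eef_pos: [0.4457, -0.1695, 0.2605]
orientation: [[0.002, -0.129, 0.992], [-0.001, 0.992, 0.129], [-1.0, -0.001, 0.002]]
wrist_force: [-0.6, -0.5, -2.1]
width: 0.254
```

```bash
python3 - <<'E'
from h import *
st();go(w(CASE,(-.01,0,.26)));print([(d['p'],np.round(d['location'],3)) for d in (shot('wrist','w11') is None) or manip.search_frame('wrist','stamp2_mid')[:2]])
E
```

```text
t 32.8 tcp [ 0.4457 -0.1695  0.2605] yang 97.39 tilt [ 0.0022 -0.0008 -1.    ] F [-0.555  -0.5069 -2.1032] w 0.254 q [-0.3635 -0.0767  0.0688  1.714   0.      1.0784]
 tool cm [ 0.04 34.23 12.59]
[(0.78, array([ 0.445, -0.161,  0.244])), (0.74, array([ 0.624, -0.235,  0.101]))]
```

Request:
drive_tool(
  increments=[0,3.4,1.25,0,0,3.4,1.25,0,0,3.4,1.25,0,0,3.4,1.25,0,0,3.4,1.25,0,0,3.4,1.25,0,0,3.4,1.25,0,0,3.4,1.25,0,0,3.4,1.25,0,0,3.4,1.25,0,0,0,0,0],
)

```text
clock: 34.0
eef_pos: [0.5256, 0.1873, 0.2568]
orientation: [[-0.002, -0.132, 0.991], [0.0, 0.991, 0.132], [-1.0, 0.0, -0.002]]
wrist_force: [-0.4, -1.5, -2.3]
width: 0.256
```

```bash
python3 - <<'E'
from h import *
st();go(w(CASE,(-.01,.0,.096)));f=shot('wrist','w12');cv2.imwrite('pics/w12c.png',f[60:400,120:520,::-1])
E
```

```text
t 34.0 tcp [0.5256 0.1873 0.2568] yang 97.58 tilt [-0.0025  0.0001 -1.    ] F [-0.367  -1.4764 -2.2948] w 0.256 q [0.3419 0.1203 0.2621 1.7148 0.0009 1.7803]
 tool cm [16.08 -0.14  0.12]
```

View pics/w12c.png

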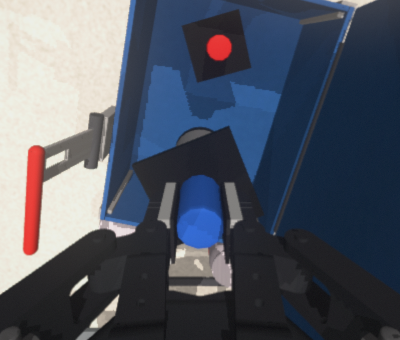

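```bash
python3 - <<'E'
from h import *
for p in [(224,282),(395,291),(251,60),(469,68)]: 
  P=onz('wrist',p,.12);print(P)
for q in [(-.095,-.13),(.095,-.13)]: print(w(CASE,(*q,.12)))
E
```

```text
[0.4353 0.0649 0.12  ]
[0.6224 0.0787 0.12  ]
[0.4508 0.2899 0.12  ]
[0.6377 0.3086 0.12  ]
[0.4302 0.0643 0.12  ]
[0.6194 0.0472 0.12  ]
```

The red stamp stands in the case at about (340,108), and the blue one is held clear behind it. Lowering now.

Request:
drive_tool(
  increments=[2.5,0,0,0,2.5,0,0,0,2.5,0,0,0,2.5,0,0,0,2.5,0,0,0,2,0,0,0,1,0,0,0,0.6,0,0,0,0,0,0,0],
)

```text
clock: 34.95
eef_pos: [0.5253, 0.1835, 0.0977]
orientation: [[-0.001, -0.128, 0.992], [-0.0, 0.992, 0.128], [-1.0, -0.0, -0.001]]
wrist_force: [0.0, -0.6, -1.3]
width: 0.254
```

Request:
drive_tool(
  increments=[0,0,0,0,0,0,0,0,0,0,0,0,0,0,0,0,-3,0,0,0,-3,0,0,0,-4,0,0,0,-4,0,0,0,-4,0,0,0,-4,0,0,0,-3,0,0,0,0,0,0,0],
  fingers=4.5,
)

```text
clock: 36.15
eef_pos: [0.526, 0.1841, 0.3525]
orientation: [[0.006, -0.129, 0.992], [0.002, 0.992, 0.129], [-1.0, 0.001, 0.007]]
wrist_force: [0.1, -0.2, -0.2]
width: 0.527
```

Request:
drive_tool(
  increments=[0,-3.5,0.2,0,0,-3.5,0.2,0,0,-3.5,0.2,0,0,-3.5,0.2,0,0,-3.5,0.2,0,0,-3.5,0.2,0,0,-3.5,0.2,0,0,-3.5,0.2,0,0,-3.5,0.2,0,0,-3.5,0.2,0,0,-3.5,0.2,0,0,-3.5,0.2,0,0,-3.5,0.2,0,0,0,0,0],
  fingers=5,
)

```text
clock: 37.55
eef_pos: [0.6102, -0.268, 0.3446]
orientation: [[-0.004, -0.125, 0.992], [0.001, 0.992, 0.125], [-1.0, 0.001, -0.003]]
wrist_force: [0.2, 1.1, -0.7]
width: 0.587
```

```bash
python3 - <<'E'
from h import *
st();grips();shot('top')
for n in ['stamp1_mid','stamp2_mid','stamp4_mid']: print(n,[(d['p'],np.round(d['location'],3)) for d in manip.search_frame('top',n)[:2]])
E
```

```text
t 37.55 tcp [ 0.6102 -0.268   0.3446] yang 97.18 tilt [-0.0035  0.0007 -1.    ] F [ 0.1801  1.0752 -0.6604] w 0.587 q [-0.4136  0.5314  0.9673  2.0102 -0.0008  1.0318]
orange [334.5 145.9] 347 r 11.2 world [ 0.6219 -0.2352  0.142 ] rack [ 0.084  -0.0402]
stamp1_mid [(0.79, array([0.53 , 0.258, 0.071]))]
stamp2_mid [(0.87, array([0.525, 0.174, 0.071]))]
stamp4_mid [(0.84, array([ 0.619, -0.234,  0.102]))]
```

Request:
drive_tool(
  increments=[0,1.3,0.8,0,0,1.3,0.8,0,3,0,0,0,3,0,0,0,3,0,0,0,3,0,0,0,2.5,0,0,0,0,0,0,0],
)

```text
clock: 38.6
eef_pos: [0.6214, -0.2339, 0.1993]
orientation: [[-0.005, -0.13, 0.991], [0.002, 0.991, 0.13], [-1.0, 0.003, -0.005]]
wrist_force: [0.1, 0.3, 0.5]
width: 0.586
```

```bash
python3 - <<'E'
from h import *
st();f=shot('wrist','w13');cv2.imwrite('pics/w13c.png',f[150:400,170:520,::-1]);grips();go((.6235,-.2385,.115))
p=np.array(manip.state()['eef_pos']);p[2]=.142;print(proj('wrist',p))
E
```

```text
t 38.6 tcp [ 0.6214 -0.2339  0.1993] yang 97.48 tilt [-0.0051  0.0021 -1.    ] F [0.0786 0.2873 0.475 ] w 0.586 q [-0.3601  0.3703  0.4494  1.6554  0.0002  1.0801]
orange [321.  212.7] 1063 r 21.1 world [ 0.6217 -0.2315  0.142 ] rack [ 0.0843 -0.0365]
 tool cm [ 8.88 -0.37  0.05]
[[320.6386 215.3259]]
```

View pics/w13c.png

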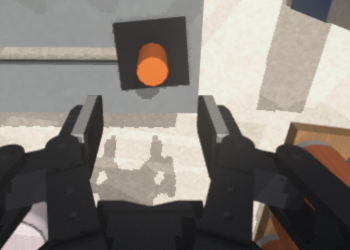

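Request:
drive_tool(
  increments=[2.5,-0.3,0.1,0,2.5,0,0,0,2,0,0,0,1,0,0,0,0.6,0,0,0,0,0,0,0],
)

```text
clock: 39.3
eef_pos: [0.6241, -0.239, 0.1176]
orientation: [[0.001, -0.129, 0.992], [-0.0, 0.992, 0.129], [-1.0, -0.0, 0.001]]
wrist_force: [-0.9, 0.4, 1.1]
width: 0.586
```

Request:
drive_tool(
  increments=[0,0,0,0,0,0,0,0,0,0,0,0,0,0,0,0,0,0,0,0,0,0,0,0],
  fingers=0,
)

```text
clock: 39.9
eef_pos: [0.6242, -0.2392, 0.1185]
orientation: [[0.002, -0.128, 0.992], [-0.001, 0.992, 0.128], [-1.0, -0.001, 0.002]]
wrist_force: [-0.6, 0.4, 5.7]
width: 0.256
```

```bash
python3 - <<'E'
from h import *
st();go(w(RACK,(-.084,-.0435,.119)))
E
```

```text
t 39.9 tcp [ 0.6242 -0.2392  0.1185] yang 97.38 tilt [ 0.0022 -0.0008 -1.    ] F [-0.6279  0.3785  5.7333] w 0.256 q [-0.366   0.3586  0.2784  1.4881  0.      1.0759]
 tool cm [ -0.09   0.13 -16.98]
```

Request:
drive_tool(
  increments=[-0.2,0,0,0,0,0,-1,0,0,0,-1,0,0,0,-1,0,0,0,-1,0,0,0,-1,0,0,0,-1,0,0,0,-1,0,0,0,-1,0,0,0,-1,0,0,0,-1,0,0,0,-1,0,0,0,-1,0,0,0,-1,0,0,0,-1,0,0,0,-1,0,0,0,-1,0,0,0,-0.9,0,0,0,0,0],
)

```text
clock: 41.8
eef_pos: [0.4551, -0.2609, 0.1191]
orientation: [[-0.0, -0.128, 0.992], [-0.0, 0.992, 0.128], [-1.0, -0.0, -0.0]]
wrist_force: [0.1, -0.2, -1.8]
width: 0.253
```

```bash
python3 - <<'E'
from h import *
st();go(w(RACK,(-.084,-.0435,.119)));f=shot('wrist','w14');cv2.imwrite('pics/w14c.png',f[100:400,120:520,::-1])
E
```

```text
t 41.8 tcp [ 0.4551 -0.2609  0.1191] yang 97.35 tilt [-0.     -0.0001 -1.    ] F [ 0.0668 -0.2008 -1.7983] w 0.253 q [-0.5205  0.013  -0.1174  1.4403 -0.0001  0.922 ]
 tool cm [0.01 0.1  0.07]
```

View pics/w14c.png

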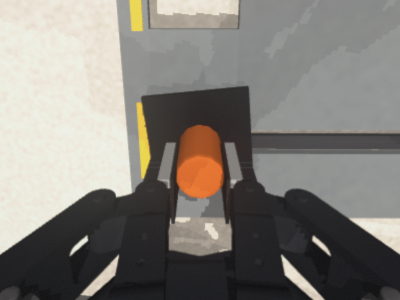

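Request:
drive_tool(
  increments=[0,-0.1,0.1,0,-1,0,0,0,-1,0,0,0,-1,0,0,0,-1,0,0,0,0,0,0,0],
)

```text
clock: 42.45
eef_pos: [0.4578, -0.262, 0.1609]
orientation: [[0.002, -0.129, 0.992], [-0.001, 0.992, 0.129], [-1.0, -0.002, 0.002]]
wrist_force: [-1.1, -1.6, -2.3]
width: 0.258
```

Request:
drive_tool(
  increments=[-1.5,0,0,0,-1.5,0,0,0,-1.5,0,0,0,-1.5,0,0,0,-1.5,0,0,0,-1.5,0,0,0,-1,0,0,0,0,0,0,0],
)

```text
clock: 43.25
eef_pos: [0.4576, -0.2618, 0.2606]
orientation: [[0.002, -0.129, 0.992], [-0.001, 0.992, 0.129], [-1.0, -0.001, 0.002]]
wrist_force: [-1.0, 0.2, -1.1]
width: 0.252
```

```bash
python3 - <<'E'
from h import *
st();go(w(CASE,(-.005,-.078,.26)));shot('wrist');print([(d['p'],np.round(d['location'],3)) for d in manip.search_frame('wrist','stamp4_mid')[:2]])
E
```

```text
t 43.25 tcp [ 0.4576 -0.2618  0.2606] yang 97.39 tilt [ 0.0021 -0.0011 -1.    ] F [-1.0448  0.2084 -1.1018] w 0.252 q [-0.5197  0.0428  0.1867  1.7124  0.0001  0.9222]
 tool cm [ 0.03 35.81 11.38]
[]
```

Request:
drive_tool(
  increments=[0,3.55,1.15,0,0,3.55,1.15,0,0,3.55,1.15,0,0,3.55,1.15,0,0,3.55,1.15,0,0,3.55,1.15,0,0,3.55,1.15,0,0,3.55,1.15,0,0,3.55,1.15,0,0,3.55,1.15,0,0,0,0,0],
)

```text
clock: 44.45
eef_pos: [0.5256, 0.1088, 0.2572]
orientation: [[-0.002, -0.132, 0.991], [0.001, 0.991, 0.132], [-1.0, 0.001, -0.002]]
wrist_force: [-1.2, -0.0, -2.2]
width: 0.256
```

```bash
python3 - <<'E'
from h import *
st();go(w(CASE,(-.005,-.076,.096)));f=shot('wrist','w15');cv2.imwrite('pics/w15c.png',f[60:400,120:520,::-1])
for n in ['stamp1_mid','stamp2_mid','stamp4_mid']: print(n,[(d['p'],np.round(d['location'],3)) for d in manip.search_frame('wrist',n)[:2]])
E
```

```text
t 44.45 tcp [0.5256 0.1088 0.2572] yang 97.61 tilt [-0.0021  0.0006 -1.    ] F [-1.1622 -0.0292 -2.1597] w 0.256 q [0.2036 0.0684 0.207  1.7113 0.001  1.6416]
 tool cm [16.12  0.11 -0.05]
stamp1_mid [(0.7, array([0.53 , 0.257, 0.077]))]
stamp2_mid [(0.71, array([0.527, 0.18 , 0.069]))]
stamp4_mid [(0.75, array([0.525, 0.122, 0.244]))]
```

View pics/w15c.png

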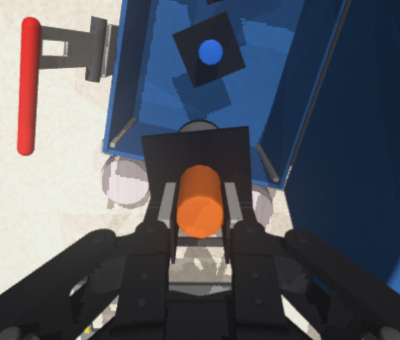

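Request:
drive_tool(
  increments=[0,0.6,0,0,2.5,0,0,0,2.5,0,0,0,2.5,0,0,0,2.5,0,0,0,2.5,0,0,0,2,0,0,0,1,0,0,0,0.6,0,0,0,0,0,0,0],
)

```text
clock: 45.65
eef_pos: [0.5248, 0.1109, 0.0978]
orientation: [[-0.0, -0.128, 0.992], [-0.0, 0.992, 0.128], [-1.0, -0.0, -0.0]]
wrist_force: [0.8, -0.1, -1.9]
width: 0.256
```

Request:
drive_tool(
  increments=[0,0,0,0,0,0,0,0,0,0,0,0,0,0,0,0,-3,0,0,0,-3,0,0,0,-4,0,0,0,-4,0,0,0,-4,0,0,0,-4,0,0,0,-4,0,0,0,-1,0,0,0,0,0,0,0],
  fingers=4.5,
)

```text
clock: 46.95
eef_pos: [0.5254, 0.1113, 0.3699]
orientation: [[0.004, -0.129, 0.992], [0.001, 0.992, 0.129], [-1.0, 0.0, 0.004]]
wrist_force: [0.1, 0.0, -0.2]
width: 0.524
```

```bash
python3 - <<'E'
from h import *
st();shot('top','t3');shot('wrist','w16')
for c in ['top','wrist']:
  for n in ['stamp1_mid','stamp2_mid','stamp4_mid','stamp3_mid','lid_bar']: print(c,n,[(d['p'],np.round(d['location'],3)) for d in manip.search_frame(c,n)[:2]])
th=1.41;P=w(CASE,(.095-.17*np.cos(th)+.043*np.sin(th),.026,.12+.17*np.sin(th)+.043*np.cos(th)));print(P);go(P)
E
```

```text
t 46.95 tcp [0.5254 0.1113 0.3699] yang 97.39 tilt [ 0.0036  0.0007 -1.    ] F [ 0.0563  0.0196 -0.2297] w 0.524 q [ 0.2088  0.1585  0.535   1.9437 -0.      1.6507]
top stamp1_mid []
top stamp2_mid [(0.67, array([0.754, 0.009, 0.129]))]
top stamp4_mid [(0.7, array([0.53 , 0.09 , 0.075]))]
top stamp3_mid [(0.75, array([0.584, 0.08 , 0.068])), (0.32, array([ 0.502, -0.46 ,  0.105]))]
top lid_bar [(0.6, array([0.585, 0.076, 0.071])), (0.56, array([0.6  , 0.078, 0.29 ]))]
wrist stamp1_mid [(0.87, array([0.537, 0.261, 0.076]))]
wrist stamp2_mid [(0.95, array([0.525, 0.177, 0.073])), (0.26, array([0.528, 0.115, 0.076]))]
wrist stamp4_mid [(0.97, array([0.528, 0.113, 0.076]))]
wrist stamp3_mid [(0.37, array([ 0.557, -0.151,  0.097]))]
wrist lid_bar [(0.87, array([0.61 , 0.195, 0.296]))]
[0.6486 0.2011 0.2947]
 tool cm [ 7.31  7.33 13.44]
```

Request:
drive_tool(
  increments=[0,0,0,4,0,0,0,4,0,0,0,4.2,0,2.1,2.3,0,0,2.1,2.3,0,0,2.1,2.3,0,0,2.1,2.3,0,0,2.1,2.3,0,0,0,0,0,0,0,0,0],
  fingers=3,
)

```text
clock: 48.55
eef_pos: [0.6437, 0.2021, 0.3668]
orientation: [[-0.002, 0.084, 0.996], [-0.001, 0.997, -0.084], [-1.0, -0.001, -0.002]]
wrist_force: [0.1, -0.6, 0.9]
width: 0.349
```

```bash
python3 - <<'E'
from h import *
st();go((.6497,.2059,.286));shot('wrist','w17')
h=manip.silhouettes('wrist','lid_bar')
for d in h[:1]: 
  m=d['pixels'];v,u=np.nonzero(m);print(d['p'],m.sum(),u.min(),u.max(),v.min(),v.max())
  for p in [(u.mean(),v.mean()),(u.min(),v.mean()),(u.max(),v.mean())]: print(onz('wrist',p,.295))
p=np.array([.6497,.2059,.295]);print(proj('wrist',p))
E
```

```text
t 48.55 tcp [0.6437 0.2021 0.3668] yang 85.21 tilt [-0.0022 -0.0008 -1.    ] F [ 0.0523 -0.6425  0.8729] w 0.349 q [ 0.3042  0.6365  1.1779  2.1146 -0.0001  1.9587]
 tool cm [8.08 0.44 0.58]
0.77 14093 254 334 49 349
[0.6234 0.2299 0.295 ]
[0.5948 0.2323 0.295 ]
[0.6546 0.2273 0.295 ]
[[329.5794 202.7057]]
```

Request:
drive_tool(
  increments=[0,0.4,0.6,0,0,0,0,0,2,0,0,0,2,0,0,0,2,0,0,0,1.2,0,0,0,0.8,0,0,0,0,0,0,0],
  fingers=2.6,
)

```text
clock: 49.45
eef_pos: [0.6473, 0.2043, 0.2882]
orientation: [[0.001, 0.084, 0.996], [0.0, 0.996, -0.084], [-1.0, 0.0, 0.001]]
wrist_force: [0.2, 0.5, 0.2]
width: 0.309
```

Request:
drive_tool(
  increments=[0,0,0,0,0,0,0,0,0,0,0,0,0,0,0,0,0,0,0,0],
  fingers=0,
  grip_force=50,
)

```text
clock: 49.95
eef_pos: [0.6486, 0.2046, 0.2896]
orientation: [[0.003, 0.084, 0.996], [0.0, 0.996, -0.084], [-1.0, 0.0, 0.003]]
wrist_force: [-2.7, -3.1, 7.0]
width: 0.09
```

```bash
python3 - <<'E'
from h import *
st()
t=np.linspace(1.41,0,21);x=-17*np.cos(t)+4.3*np.sin(t);z=17*np.sin(t)+4.3*np.cos(t)
print(np.c_[-np.diff(z),np.diff(x)].round(2).tolist())
E
```

```text
t 49.95 tcp [0.6486 0.2046 0.2896] yang 85.16 tilt [ 0.0026  0.0002 -1.    ] F [-2.6878 -3.1066  7.0275] w 0.09 q [ 0.3058  0.4783  0.7744  1.8643 -0.0006  1.9611]
[[-0.06, -1.23], [0.02, -1.24], [0.11, -1.23], [0.2, -1.22], [0.28, -1.2], [0.37, -1.18], [0.45, -1.15], [0.53, -1.12], [0.61, -1.08], [0.68, -1.03], [0.75, -0.98], [0.82, -0.93], [0.88, -0.87], [0.94, -0.8], [0.99, -0.73], [1.04, -0.66], [1.09, -0.59], [1.13, -0.51], [1.16, -0.43], [1.19, -0.35]]
```

Request:
drive_tool(
  increments=[-0.06,0,-1.23,0,0.02,0,-1.24,0,0.11,0,-1.23,0,0.2,0,-1.22,0,0.28,0,-1.2,0,0.37,0,-1.18,0,0.45,0,-1.15,0,0.53,0,-1.12,0,0.61,0,-1.08,0,0.68,0,-1.03,0,0,0,0,0],
)

```text
clock: 51.05
eef_pos: [0.5314, 0.2155, 0.2562]
orientation: [[0.001, 0.083, 0.997], [0.002, 0.997, -0.083], [-1.0, 0.002, 0.001]]
wrist_force: [-4.0, 3.3, -0.9]
width: 0.085
```

Request:
drive_tool(
  increments=[0.75,0,-0.98,0,0.82,0,-0.93,0,0.88,0,-0.87,0,0.94,0,-0.8,0,0.99,0,-0.73,0,1.04,0,-0.66,0,1.09,0,-0.59,0,1.13,0,-0.51,0,0,0,0,0,0,0,0,0],
)

```text
clock: 52.05
eef_pos: [0.4719, 0.2208, 0.1792]
orientation: [[-0.0, 0.083, 0.997], [0.002, 0.997, -0.083], [-1.0, 0.002, -0.001]]
wrist_force: [-1.5, 5.7, -4.2]
width: 0.089
```

Request:
drive_tool(
  increments=[1.16,0,-0.43,0,1.19,0,-0.35,0,0.2,0,0,0,0.2,0,0,0,0,0,0,0,0,0,0,0],
)

```text
clock: 52.65
eef_pos: [0.4648, 0.2215, 0.1552]
orientation: [[0.004, 0.083, 0.997], [0.003, 0.997, -0.083], [-1.0, 0.003, 0.003]]
wrist_force: [-8.0, 0.9, 19.2]
width: 0.09
```

```bash
python3 - <<'E'
from h import *
st()
E
```

```text
t 52.65 tcp [0.4648 0.2215 0.1552] yang 85.22 tilt [ 0.0035  0.0031 -1.    ] F [-8.0453  0.862  19.1839] w 0.09 q [ 0.444  -0.0168 -0.0776  1.5055  0.0013  2.0983]
```

Request:
drive_tool(
  increments=[0,0,0,0,0,0,0,0,0,0,0,0,-1.5,0,0,0,-3,0,0,0,-4,0,0,0,-4,0,0,0,-2,0,0,0,0,0,0,0,0,0,0,0],
  fingers=3.5,
)

```text
clock: 53.65
eef_pos: [0.4644, 0.2207, 0.2974]
orientation: [[0.002, 0.084, 0.996], [0.0, 0.996, -0.084], [-1.0, 0.001, 0.002]]
wrist_force: [-0.3, -0.5, -0.9]
width: 0.409
```

```bash
python3 - <<'E'
from h import *
st();go((.4122,.1216,.2102));shot('wrist','w18')
for n in ['hasp_bar','lid_bar','lid']: print(n,[(d['p'],np.round(d['location'],3)) for d in manip.search_frame('wrist',n)[:2]])
t=np.linspace(1.8,0,19);x=7*np.cos(t);z=7*np.sin(t)
print(np.c_[-np.diff(z),np.diff(x)].round(2).tolist())
E
```

```text
t 53.65 tcp [0.4644 0.2207 0.2974] yang 85.18 tilt [ 0.0015  0.0005 -1.    ] F [-0.2716 -0.4852 -0.8868] w 0.409 q [ 0.4437  0.0346  0.2513  1.7859 -0.0002  2.0986]
 tool cm [  8.7  -10.31  -4.38]
hasp_bar [(0.71, array([0.427, 0.181, 0.17 ]))]
lid_bar [(0.95, array([0.538, 0.222, 0.129]))]
lid [(0.97, array([0.54 , 0.221, 0.129]))]
[[-0.12, 0.69], [-0.06, 0.7], [0.01, 0.7], [0.08, 0.69], [0.15, 0.68], [0.22, 0.66], [0.29, 0.64], [0.35, 0.61], [0.41, 0.57], [0.46, 0.53], [0.51, 0.48], [0.56, 0.42], [0.6, 0.37], [0.63, 0.3], [0.66, 0.24], [0.68, 0.17], [0.69, 0.1], [0.7, 0.03]]
```

Request:
drive_tool(
  increments=[0,-3.5,-1.5,0,0,-3.5,-1.5,0,0,-3.3,-1.4,0,0,0,0,0,2,0,0,0,2,0,0,0,2,0,0,0,2,0,0,0,0.7,0,0,0,0,0,0,0],
)

```text
clock: 54.85
eef_pos: [0.4112, 0.1218, 0.2089]
orientation: [[-0.001, 0.084, 0.996], [-0.0, 0.996, -0.084], [-1.0, -0.0, -0.001]]
wrist_force: [0.6, 0.3, -0.3]
width: 0.415
```

Request:
drive_tool(
  increments=[0,0,0,0,0,0,0,0,0,0,0,0,0,0,0,0,0,0,0,0],
  fingers=0,
  grip_force=30,
)

```text
clock: 55.35
eef_pos: [0.4121, 0.1219, 0.2109]
orientation: [[0.003, 0.084, 0.996], [0.001, 0.996, -0.084], [-1.0, 0.001, 0.002]]
wrist_force: [-0.5, 1.0, 5.9]
width: 0.104
```

Request:
drive_tool(
  increments=[-0.12,0,0.69,0,-0.06,0,0.7,0,0.01,0,0.7,0,0.08,0,0.69,0,0.15,0,0.68,0,0.22,0,0.66,0,0.29,0,0.64,0,0.35,0,0.61,0,0.41,0,0.57,0,0.46,0,0.53,0,0.51,0,0.48,0,0.56,0,0.42,0,0.6,0,0.37,0,0.63,0,0.3,0,0,0,0,0],
)

```text
clock: 56.85
eef_pos: [0.4922, 0.1148, 0.168]
orientation: [[0.001, 0.084, 0.996], [-0.0, 0.996, -0.084], [-1.0, -0.0, 0.001]]
wrist_force: [-0.2, -3.4, -0.4]
width: 0.101
```

Request:
drive_tool(
  increments=[0.66,0,0.24,0,0.68,0,0.17,0,0.69,0,0.1,0,0.6,0,0,0,0,0,0,0,0,0,0,0],
)

```text
clock: 57.45
eef_pos: [0.4971, 0.1144, 0.1428]
orientation: [[0.001, 0.084, 0.996], [-0.0, 0.996, -0.084], [-1.0, 0.0, 0.001]]
wrist_force: [-1.4, -4.4, -1.0]
width: 0.097
```

Request:
drive_tool(
  increments=[0.2,0,0,0,0,0,0,0],
)

```text
clock: 57.65
eef_pos: [0.4971, 0.1145, 0.1411]
orientation: [[0.002, 0.084, 0.996], [0.0, 0.996, -0.084], [-1.0, 0.0, 0.002]]
wrist_force: [-0.5, -5.4, -0.2]
width: 0.101
```

Request:
drive_tool(
  increments=[0,0,0,0,0,0,0,0,0,0,0,0,0,0,0,0,-2,0,0,0,-3,0,0,0,-4,0,0,0,-4,0,0,0,-3,0,-1,0,0,-2,-2,0,0,-2,-2,0,0,0,0,0,0,0,0,0],
  fingers=4,
)

```text
clock: 58.95
eef_pos: [0.4437, 0.0788, 0.3011]
orientation: [[0.002, 0.085, 0.996], [0.001, 0.996, -0.085], [-1.0, 0.001, 0.002]]
wrist_force: [0.5, -0.4, -0.6]
width: 0.47
```

```bash
python3 - <<'E'
from h import *
st();f=shot('wrist','w19')
cal=manip.calibration('wrist')
h=cv2.cvtColor(f,cv2.COLOR_RGB2HSV);red=((h[...,0]<5)|(h[...,0]>175))&(h[...,1]>150)&(h[...,2]>90)
k,L,S,C=cv2.connectedComponentsWithStats(red.astype(np.uint8))
for i in range(1,k):
  if S[i,4]>100:
    v,u=np.nonzero(L==i);a=(u[v==v.min()].mean(),v.min());b=(u[v==v.max()].mean(),v.max());print(S[i],onz('wrist',a,.148,cal),onz('wrist',b,.148,cal))
print('pred bar end',w(CASE,(-.033,-.095,.148)))
shot('top','t9');shot('scene','s9')
for c in ['wrist','top','scene']:
  for n in ['hasp_bar','lid_bar','lid']: print(c,n,[(d['p'],np.round(d['location'],3)) for d in manip.search_frame(c,n)[:1]])
for n in ['can_mid','tin_near','jar_far','carton','ink_pad','can_side','stamp1_mid','stamp2_mid','stamp4_mid']: print(n,[(round(float(d['p']),2),np.round(d['location'],3)) for d in manip.search_frame('top',n)[:2]])
E
```

```text
t 58.95 tcp [0.4437 0.0788 0.3011] yang 85.15 tilt [ 0.0021  0.0008 -1.    ] F [ 0.5296 -0.3623 -0.633 ] w 0.47 q [ 0.1755 -0.113   0.1161  1.7977  0.0004  1.831 ]
[366  71  14  93 809] [0.5023 0.1807 0.148 ] [0.4953 0.0957 0.148 ]
pred bar end [0.4951 0.0936 0.148 ]
wrist hasp_bar [(0.82, array([0.484, 0.163, 0.144]))]
wrist lid_bar [(0.88, array([0.538, 0.161, 0.13 ]))]
wrist lid [(0.66, array([0.54 , 0.162, 0.125]))]
top hasp_bar []
top lid_bar []
top lid [(0.71, array([0.582, 0.305, 0.127]))]
scene hasp_bar []
scene lid_bar [(0.9, array([0.544, 0.196, 0.129]))]
scene lid [(0.64, array([0.548, 0.19 , 0.133]))]
can_mid [(0.8, array([0.586, 0.009, 0.096]))]
tin_near []
jar_far [(0.9, array([0.754, 0.008, 0.129])), (0.79, array([0.761, 0.099, 0.132]))]
carton [(0.95, array([ 0.779, -0.139,  0.167])), (0.3, array([ 0.438, -0.001,  0.043]))]
ink_pad [(0.57, array([0.474, 0.449, 0.017])), (0.35, array([0.582, 0.302, 0.127]))]
can_side [(0.89, array([ 0.501, -0.457,  0.103]))]
stamp1_mid []
stamp2_mid [(0.71, array([0.605, 0.297, 0.13 ])), (0.25, array([0.579, 0.303, 0.128]))]
stamp4_mid [(0.74, array([0.585, 0.011, 0.096]))]
```

```bash
python3 -c "
from bench import manip
print(manip.sign_off())"
```

```text
the job is handed in; nothing more can be done
None
```

The hand stamps are put away and the job is handed in after about 59 s of robot time; the hand-in gives no verdict. I swung the hasp back to its stop and opened the lid to about 1.4 rad. The red, blue and orange stamps went one by one to the wide ends, off the rack and upright into the case; no green one was present. Then I shut the lid and laid the hasp back over the catch.

**Last checks that agreed**
- **Stamps:** before the lid was shut, the wrist camera placed all three inside the case.
- **Lid:** the closing move ended on a firm stop of about 19 N. The camera then put the lid surface at about 0.129 m, which is the shut height.
- **Hasp:** the gripper let go of the red bar within 1 mm of where it first gripped it. The bar also lined up with its original place in the picture.
- **Bystanders:** the mid can, both jars, the carton and the ink pad read within about 5 mm of their starting places.
- **Side can:** I had no starting reading of its own to compare with.

**Checks that failed or disagreed**
- In the last top view the robot hid part of the scene, so the near tin and the hasp were not found there.
- In that same view "stamp2" and "stamp4" gave false hits, one on the case lid and one on the mid can.
- The picture viewer reached its limit of 16, so everything after the last stamp was checked by numbers only.

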